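Box the buckle hardware with the tipping tray

ROBOT

A 6-joint arm with a two-finger parallel gripper is mounted at the origin on a cart in front of the work surface, level with it; the furniture and walls round the work are solid. World frame = base frame: x ahead of the robot, y to its left, z up, the work surface at z = 0. Lengths are in m, angles in rad, forces in N, time in s.
With the tool pointing down it reaches from about 0.225 to 0.725 m from the base axis. Payload 3.1 kg.
Tool frame: the origin (TCP) lies on the centre line of the jaws, within the pads' length; the fingertips stand 19 mm ahead of it and the grasp point (between the pads) is the TCP; z points along the fingers, y is the direction in which the jaws open and shut (so a half turn about z gives the same grasp; the last joint's range is limited). The gripper opens to 85 mm and grips with 20 to 120 N. Pads are 22 mm wide; open, the fingers measure 114 mm over their backs; the gripper's body (76 mm by 85 mm) begins 54 mm behind the grasp point. The pads swing forward as they close: fully open they stand 13 mm farther back than shut.
Start: joints at [-1.336, 0.048, 0.099, 1.622, 0, 1.443], TCP at [0.186, -0.491, 0.25] pointing down, gripper open.
Joint ranges: [-2.91, 2.91], [-0.99, 1.94], [-1.21, 1.42], [-2.12, 2.29], [-1.49, 1.47], [-3.14, 3.14]. Speed limits (rad/s): [2.79, 2.79, 3.14, 3.14, 3.14, 3.14].

INTERFACE

Orientations are given as [roll, pitch, yaw] about the fixed x, y, z axes, in that order (R = Rz(yaw) Ry(pitch) Rx(roll)).
In Python, from plant import manip, viewer gives the robot as it stands.
- The arm moves only by the tool arm_command, never from a script. Its argument "series" is a list of rows, each a list of 2 entries, a list of its own where there are three numbers: the shift along the tool's x, y, z in m, then the turn about the tool's z in degrees. In form: [[[x, y, z], turn], ...]. A call has 1 to 12 rows; each row is the pose to reach, as a shift and turn from the pose commanded when the call began, along the tool's axes at that moment; what a row does not reach only later rows make up. A row lasts 1/12 s, in which the tool goes at most 41.7 mm and 7.16 degrees, less where a joint would pass 70% of its speed; a pose out of reach is approached as far as the arm can. A call with a gripper value outside its range is refused whole. "jaw" is the opening, from -1 (shut) to 1 (fully open), set as the call begins (left out, the last holds). The fingers move at their own pace and stop on an object; "newtons" is the grip in N (left out, the last holds). Time passes only in rows, so rows that repeat a pose let the fingers close. It gives the time, the measured TCP pose, the force and the opening at its end, in the units of the state.
- manip.read_state(): the state, without advancing time (a new reading comes with each control period).
- viewer.grab_frame(name): name is "side" or "top" or "wrist"; returns a dict with "pixels" (420x560x3 uint8, red, green, blue), "fx", "fy", "cx", "cy" (pixels), "k1" (the pictures are not rectified: a ray, as slopes to the right and down, at radius r is drawn at 1 + k1 r^2 times it, then the intrinsics apply), "R" (3x3) and "t" (3): a world point X has camera coordinates R X + t. Camera axes: x right, y down, z forward; pixel columns grow to the right and rows downward; lengths in m; the calibration is good to about 2 mm. A picture is of the moment at which its call begins. There is no depth.
- manip.job_done(): hands the job in, once; it reports no verdict.
The state is a dict: "time": time; "qpos": joint angles; "qd": joint speeds; "tau": joint torques, N m; "eef_pos": TCP position; "eef_rot": TCP orientation; "contact_force": force on the tool from outside, world axes, zero at the start; "wrist_torque": the same for the moment, N m; "opening": opening from 0.0 (shut) to 1.0 (fully open).
Only numpy, scipy, OpenCV 4.12 (cv2) and the standard library are available. Lean on these libraries where they do the work, as an engineer would, in place of code of your own. Each camera call takes 0.05 s, during which the arm holds its last target.

TASK

Box up this brass hardware order: take the scraper out of the tipping tray and hang it by its hole on the peg of the tool post, and gather every loose brass piece into the tray with the ones already in it, so that the whole order lies there together to be counted. Then push the open end of the tray down so that all the pieces slide out into the box in front of it, and push the empty tray back level. Do not knock over the dye bottle behind the work.

Things in the scene. Friction and masses are not known exactly. Their poses are not given: they have to be found in the camera images.
- tray_stand: fixed stand of the tipping tray: ply base board on the bench, two steel A-frames 75 mm left and right of the middle, carrying the tray's pivot 115 mm above the bench; origin on the bench below the middle of the pivot axis; its -x points to the tray's open end (roughly towards the robot), +y to the tray's left side
- tray_floor (a point): on the sheet-metal tray's floor, 16 mm above the pivot axis (which runs along y), turning with the tray; 131 mm above the bench at level, axes then as the stand's. Floor from x = -110 mm (open end) to +100 (rear wall), y = -90 to +90. Walls 3 mm thick, 18 mm high; a flat rim 22 mm wide turned outwards at wall-top height on both sides and the rear. Smooth metal (friction about 0.3)
- tray (a joint): tilt of the tray in rad: 0 = level, on its rear stop; grows as the open end goes down, to a stop at 0.65. The pivot is stiff (0.4 N m, about 5 N on the rim 90 mm from the pivot): the tray stays where it is left, also with all the pieces in it. Pieces begin to slide at about 0.3 rad
- rim_front_left (a point): on top of the tray's left side rim, middle of its width, 20 mm from the open end (x = -90 mm, y = +101 mm, 18 mm above the tray floor); pushed straight down it tips the tray, sinking 62 mm; the right side rim is its mirror image
- rim_rear_left (a point): on top of the tray's left side rim, 10 mm from the rear wall (x = +90 mm, y = +101 mm, 18 mm above the tray floor); when the tray is tipped, pushing down here brings it back level
- parts_box: open plywood box, outside 140 (x) x 224 (y) x 45 mm high, walls and floor 8 mm, 0.6 kg, loose, on the bench in front of the stand, already placed where the tipped tray empties into it; its axes are parallel to the stand's; origin at the centre of its underside
- scraper: tray scraper lying in the tray: flat wooden handle 22 mm wide (its y), 6 mm thick, from x = -48 to +46 mm; at the +x end a round eye 39 mm across with a 20 mm hole, centre x = +60 mm; at the -x end a 3 mm thick steel blade 52 mm wide, to x = -75 mm; 60 g; origin at the centre of its underside, z up as it lies
- scraper_eye (a point): centre of the scraper's hanging hole (20 mm wide, hole axis along the scraper's z)
- peg: round steel peg 8 mm thick on the front (-x) face of the tool post, sloping up at 45 degrees towards the robot's side; origin at its root on the post, 165 mm above the bench; z runs along the peg outwards and upwards, free end at z = 60 mm; y is level, along the post's y
- peg_tip (a point): free end of the peg (207 mm above the bench)
- tool_post: fixed upright post 22 x 22 mm, top 208 mm above the bench, on a round foot 90 mm wide; origin on the bench; its -x is the side with the peg. A scraper hung on the peg hangs down along the post's front
- concho_1: brass concho (ornamental button): round, 36 mm in diameter, straight 6 mm high rim, slightly domed to 10 mm; solid, 35 g, smooth; origin at the centre of its underside, z up when it lies right side up. Starts in the tray
- slide_1: brass strap slide: flat oblong frame 46 mm (its x) by 34 mm (its y), 6 mm thick, a middle bar along y, two open windows; 35 g, smooth; origin at the centre of its underside, z up when it lies right side up. Starts in the tray
- concho_2: brass concho (ornamental button): round, 36 mm in diameter, straight 6 mm high rim, slightly domed to 10 mm; solid, 35 g, smooth; origin at the centre of its underside, z up when it lies right side up. Starts on the bench left of the tray, or is absent
- concho_3: brass concho (ornamental button): round, 36 mm in diameter, straight 6 mm high rim, slightly domed to 10 mm; solid, 35 g, smooth; origin at the centre of its underside, z up when it lies right side up. Starts on the bench left of the tray, or is absent
- concho_4: brass concho (ornamental button): round, 36 mm in diameter, straight 6 mm high rim, slightly domed to 10 mm; solid, 35 g, smooth; origin at the centre of its underside, z up when it lies right side up. Starts on the bench left of the tray, or is absent
- slide_2: brass strap slide: flat oblong frame 46 mm (its x) by 34 mm (its y), 6 mm thick, a middle bar along y, two open windows; 35 g, smooth; origin at the centre of its underside, z up when it lies right side up. Starts on the bench left of the tray, or is absent
- slide_3: brass strap slide: flat oblong frame 46 mm (its x) by 34 mm (its y), 6 mm thick, a middle bar along y, two open windows; 35 g, smooth; origin at the centre of its underside, z up when it lies right side up. Starts on the bench left of the tray, or is absent
- slide_4: brass strap slide: flat oblong frame 46 mm (its x) by 34 mm (its y), 6 mm thick, a middle bar along y, two open windows; 35 g, smooth; origin at the centre of its underside, z up when it lies right side up. Starts on the bench left of the tray, or is absent
- dye_bottle_1: dark dye bottle, 44 mm wide, 98 mm high, standing loose behind the place where the loose pieces lie; not part of the job; origin at the centre of its underside

How it is judged:
By the outcome, as a careful person would: the job done as asked, in the order asked, and still so for the second after the job is handed in, with the robot touching nothing.
Of concho_2, concho_3, concho_4, slide_2, slide_3, slide_4 only 4 to 6 are there at a start; the rules pass over those that are not, and their reading is None.
At some moment in a run one of concho_2, concho_3, concho_4, slide_2, slide_3, slide_4 may be knocked a few centimetres aside while the robot is not near it.
Once in a run the grip may slacken for a moment while it holds something.
It also fails if it takes over 210 s, if anything falls off the work surface, if the arm or the gripper's body presses on something with over 40 N, if the wrist force passes 120 N, or if a joint passes its speed limit or range.

## Working session

There is one attempt and no reset: what is moved stays moved. The work goes in short steps, Python scripts to look and compute and a tool call to move; the robot and the scene stay as the last step left them, time stands still between calls to the robot, and variables do not carry over. Pictures are saved under pics/ and viewed, and the job is handed in when it is done.

Besides the shell and the picture viewer there is one more tool, called by a JSON object that holds its "name" and its "arguments", one argument or row to a line. arm_command: Moves the arm, as the interface text tells. Its arguments: {"type":"object","properties":{"series":{"type":"array","items":{"type":"array"}},"jaw":{"type":"number"},"newtons":{"type":"number"}},"required":["series"]}

```bash
ls; mkdir -p pics; cat > h.py <<'E'
import numpy as np, cv2
from plant import manip, viewer
def save(n,f,roi=None,scale=1):
    im=f["pixels"][:,:,::-1].copy()
    if roi: im=im[roi[1]:roi[3],roi[0]:roi[2]]
    if scale!=1: im=cv2.resize(im,None,fx=scale,fy=scale,interpolation=cv2.INTER_CUBIC)
    cv2.imwrite("pics/"+n,im)
def proj(f,X):
    X=np.atleast_2d(X); c=X@np.array(f["R"]).T+np.array(f["t"])
    s=c[:,:2]/c[:,2:]; r2=(s**2).sum(1,keepdims=True); s=s*(1+f["k1"]*r2)
    return s*[f["fx"],f["fy"]]+[f["cx"],f["cy"]]
def ray(f,uv):
    d=(np.array(uv,float)-[f["cx"],f["cy"]])/[f["fx"],f["fy"]]
    s=d.copy()
    for _ in range(30): s=d/(1+f["k1"]*(s@s))
    R=np.array(f["R"]);t=np.array(f["t"])
    o=-R.T@t; v=R.T@np.array([s[0],s[1],1.]); return o,v/np.linalg.norm(v)
def onz(f,uv,z):
    o,v=ray(f,uv); return o+v*(z-o[2])/v[2]
def tri(l):
    A=np.zeros((3,3));b=np.zeros(3)
    for f,uv in l:
        o,v=ray(f,uv);P=np.eye(3)-np.outer(v,v);A+=P;b+=P@o
    return np.linalg.solve(A,b)
E
python3 - <<'E'
from h import *
import pickle
print(manip.read_state())
for n in("side","top","wrist"):
    f=viewer.grab_frame(n); save(n+"0.png",f); pickle.dump(f,open(n+"0.pkl","wb"))
    print(n,f["fx"],f["k1"],-np.array(f["R"]).T@f["t"],np.array(f["R"])[2])
E
```

```text
pics
{'time': 0.0, 'qpos': array([-1.33582813e+00,  4.87191282e-02,  9.75309593e-02,  1.62197262e+00,
       -1.01428494e-05,  1.44300584e+00]), 'qd': array([ 0.00063111,  0.00093278, -0.0011868 ,  0.00013647,  0.00063064,
       -0.00033568]), 'tau': array([-9.35410353e-04, -3.38781381e+01,  3.20014822e+01,  2.02746503e-02,
       -2.68289632e-04, -1.59183429e-06]), 'eef_pos': array([ 0.18615281, -0.49026955,  0.24910001]), 'eef_rot': array([-3.13924618e+00, -2.91273792e-04,  3.62758357e-01]), 'contact_force': array([ 0.44183574,  0.19659357, -0.31543954]), 'wrist_torque': array([-0.01904769,  0.00800379, -0.01686537]), 'opening': 1.0000683695750432}
side 419.1479433075967 -0.1267793596558997 [0.48654675 0.81760217 0.76206076] [ 0.09755126 -0.78911964 -0.60644369]
top 479.4816598006451 -0.015188417640356213 [0.44330344 0.00406002 1.30982143] [ 0.11603109 -0.00473038 -0.99323432]
wrist 353.8746827115308 -0.07618369329487282 [ 0.26200132 -0.46225668  0.37175797] [-0.28876094 -0.10802272 -0.95128766]
```

View pics/side0.png

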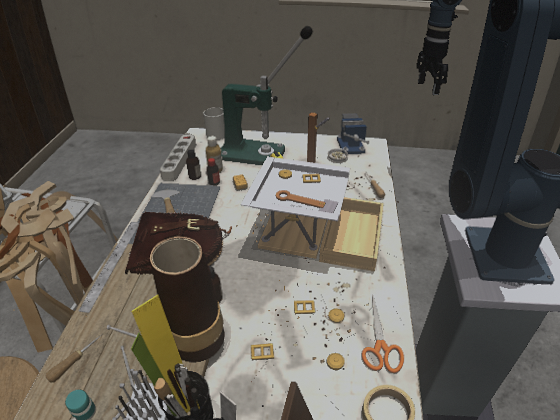

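View pics/top0.png

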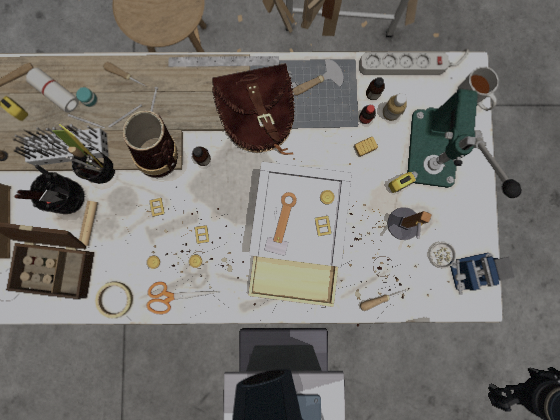

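View pics/wrist0.png

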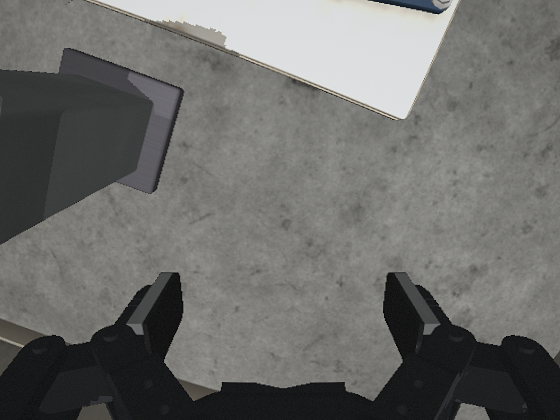

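The top view shows the loose pieces: slides at (156,207) and (202,234), conchos at (153,262) and (196,261). In the tray are the scraper, concho (327,198) and slide (322,226). The post is at (410,222) and the dye bottle at (201,155). I'll zoom in.

```bash
python3 - <<'E'
from h import *
import pickle
t=pickle.load(open("top0.pkl","rb"));s=pickle.load(open("side0.pkl","rb"))
save("topA.png",t,(130,140,265,280),5.5)
save("topB.png",t,(235,155,445,310),3.8)
save("sideB.png",s,(230,100,400,280),4.2)
E
```

```text
(no output)
```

View pics/topB.png

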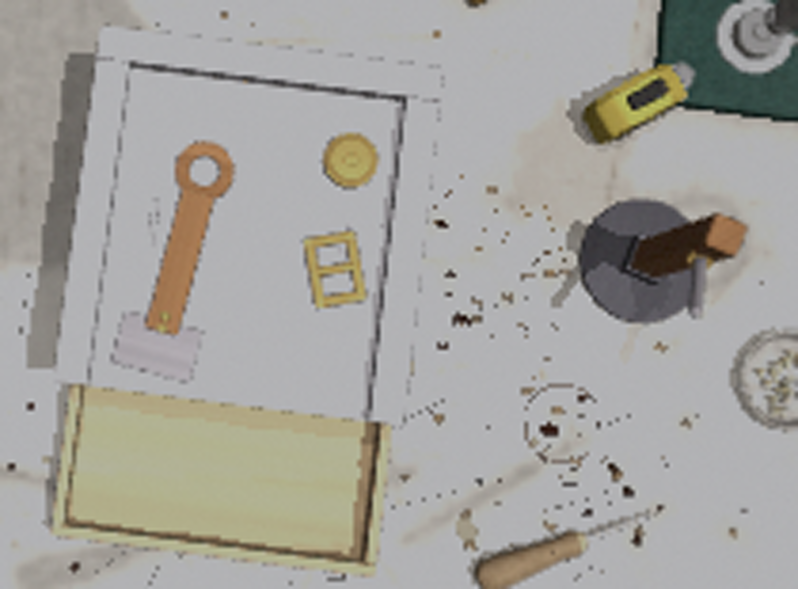

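View pics/sideB.png

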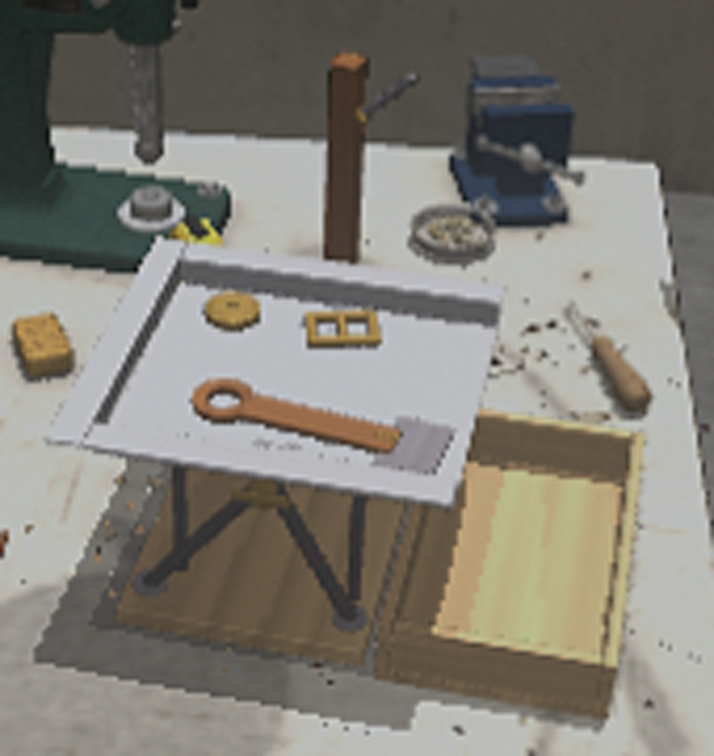

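View pics/topA.png

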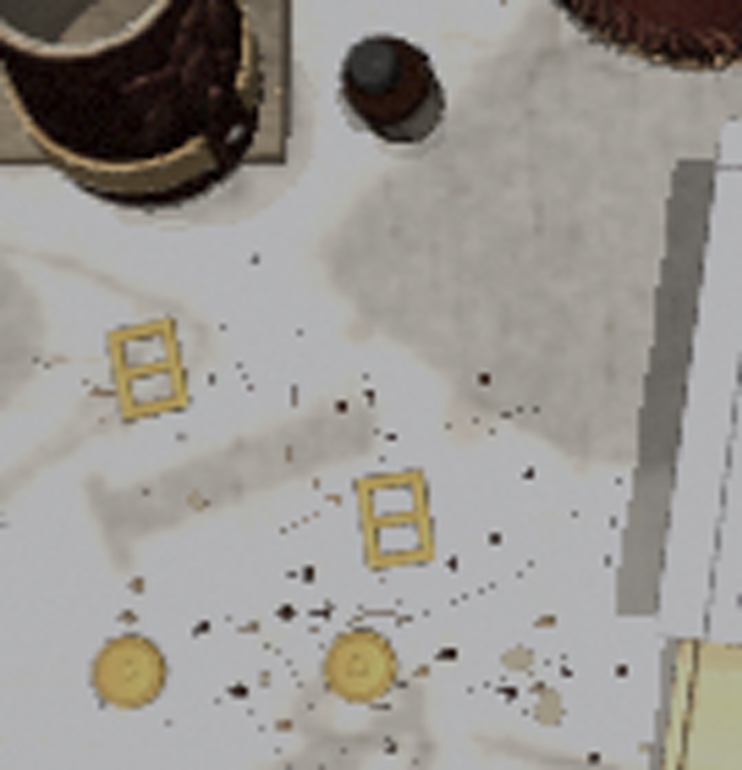

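```bash
python3 - <<'E'
from h import *
import pickle
t=pickle.load(open("top0.pkl","rb"));s=pickle.load(open("side0.pkl","rb"))
B=lambda p:(235+p[0]/3.8-.4,155+p[1]/3.8-.4)
A=lambda p:(130+p[0]/5.5-.4,140+p[1]/5.5-.4)
S=lambda p:(230+p[0]/4.2-.4,100+p[1]/4.2-.4)
np.set_printoptions(precision=4,suppress=True)
print("rim corners RL,RR,FL,FR")
c=[onz(t,B(p),.149) for p in((105,27),(443,66),(57,381),(403,425))]
for x in c: print(x)
cs=[onz(s,S(p),.149) for p in((158,238),(503,287),(48,440),(458,502))]
print("side guess RL? ...");[print(x) for x in cs]
print("tip",tri([(t,B((697,312))),(s,S((413,77)))]),"root",tri([(t,B((692,260))),(s,S((362,118)))]))
print("posttop",[onz(t,B(p),.208) for p in((722,215),(748,232),(733,255),(706,240))])
print("foot c",onz(t,B((641,261)),.005))
print("eye top",onz(t,B((205,172)),.137),"side",onz(s,S((221,398)),.137))
print("blade corner ends",[onz(t,B(p),.134) for p in((123,312),(203,330),(190,382),(112,360))])
print("handle end",onz(t,B((164,332)),.137))
print("concho1",onz(t,B((350,161)),.138),"slide1",onz(t,B((334,270)),.137))
print("slA",onz(t,A((148,369)),.006),"slB",onz(t,A((396,521)),.006))
for n,q in(("A",((109,333),(172,318),(188,405),(124,418))),("B",((356,480),(422,472),(435,558),(370,568)))):
    p=[onz(t,A(x),.006) for x in q]; d=(p[0]+p[1]-p[2]-p[3]); print(n,sum(p)/4,np.degrees(np.arctan2(d[1],d[0])))
q=((305,238),(353,232),(366,297),(316,307)); p=[onz(t,B(x),.137) for x in q]; print("s1",sum(p)/4)
print("conchoA",onz(t,A((129,671)),.007),"B",onz(t,A((360,666)),.007))
print("bottle top",onz(t,A((376,66)),.098))
print("box corners",[onz(t,B(p),.045) for p in((50,530),(372,574),(388,425))])
E
```

```text
rim corners RL,RR,FL,FR
[0.6877 0.0507 0.149 ]
[ 0.6613 -0.1681  0.149 ]
[0.4595 0.0809 0.149 ]
[ 0.4308 -0.1381  0.149 ]
side guess RL? ...
[ 0.6592 -0.1679  0.149 ]
[ 0.4316 -0.1348  0.149 ]
[0.6874 0.0541 0.149 ]
[0.4561 0.0818 0.149 ]
tip [ 0.4988 -0.311   0.2057] root [ 0.5336 -0.3203  0.1663]
posttop [array([ 0.5575, -0.3278,  0.208 ]), array([ 0.5471, -0.3433,  0.208 ]), array([ 0.5331, -0.3336,  0.208 ]), array([ 0.5423, -0.3174,  0.208 ])]
foot c [ 0.5455 -0.3292  0.005 ]
eye top [ 0.5942 -0.0138  0.137 ] side [ 0.5973 -0.0126  0.137 ]
blade corner ends [array([0.5038, 0.0395, 0.134 ]), array([ 0.492 , -0.0121,  0.134 ]), array([ 0.4587, -0.0035,  0.134 ]), array([0.473 , 0.0465, 0.134 ])]
handle end [0.4907 0.0131 0.137 ]
concho1 [ 0.6009 -0.108   0.138 ] slide1 [ 0.5302 -0.0967  0.137 ]
slA [0.5935 0.3456 0.006 ] slB [0.5175 0.221  0.006 ]
A [0.5938 0.3455 0.006 ] 11.622743844319041
B [0.5182 0.2211 0.006 ] 9.678245909149544
s1 [ 0.5312 -0.0974  0.137 ]
conchoA [0.4442 0.3508 0.007 ] B [0.4463 0.2374 0.007 ]
bottle top [0.7255 0.2184 0.098 ]
box corners [array([0.3594, 0.0921, 0.045 ]), array([ 0.3288, -0.1279,  0.045 ]), array([ 0.4298, -0.1405,  0.045 ])]
```

```bash
cat > g.py <<'E'
from h import *
import sys
# usage: python3 g.py x y z [yawdeg]
s=manip.read_state(); p=s["eef_pos"]; y=s["eef_rot"][2]
a=[float(v) for v in sys.argv[1:]]
d=np.array(a[:3])-p
ex=np.array([np.cos(y),np.sin(y)]);ey=np.array([np.sin(y),-np.cos(y)])
print("t",round(s["time"],2),"pos",p.round(4),"yaw",round(np.degrees(y),2),"j",s["qpos"].round(2),"F",s["contact_force"].round(1),"op",round(s["opening"],3))
print("shift mm",np.round([1000*d[:2]@ex,1000*d[:2]@ey,-1000*d[2]],1), "rows>=",round(np.linalg.norm(d)/.0417,1))
if len(a)>3: print("turn deg",round(-((a[3]-np.degrees(y)+180)%360-180),1))
E
python3 g.py .46 -.31 .35
```

```text
t 0.15 pos [ 0.1862 -0.4904  0.2494] yaw 20.79 j [-1.34  0.05  0.1   1.62  0.    1.44] F [ 0.2  0.1 -0.4] op 0.999
shift mm [ 320.   -71.5 -100.6] rows>= 8.2
```

{"name": "arm_command", "arguments": {
  "series": [
    [[0,0,-0.04],0],
    [[0.0,0,-0.08],0],
    [[0.03,-0.005,-0.1],0],
    [[0.065,-0.013,-0.1],0],
    [[0.105,-0.021,-0.1],0],
    [[0.145,-0.03,-0.1],0],
    [[0.185,-0.04,-0.1],0],
    [[0.225,-0.05,-0.1],0],
    [[0.265,-0.06,-0.1],0],
    [[0.3,-0.067,-0.1],0],
    [[0.32,-0.0715,-0.1],0],
    [[0.32,-0.0715,-0.1],0]
  ]
}}

```text
time: 1.15
eef_pos: [0.4632, -0.3074, 0.3491]
eef_rot: [-3.139, -0.001, 0.369]
contact_force: [-1.0, 0.5, -0.7]
opening: 0.998
```

```bash
python3 - <<'E'
from h import *
import pickle
f=viewer.grab_frame("wrist"); save("w1.png",f); pickle.dump(f,open("w1.pkl","wb"))
E
python3 g.py .44 -.25 .35
```

```text
t 1.2 pos [ 0.4615 -0.3089  0.3494] yaw 21.02 j [-0.71  0.19  0.45  1.84 -0.    2.06] F [-0.2 -0.6  0.4] op 0.997
shift mm [  1.1 -62.7  -0.6] rows>= 1.5
```

View pics/w1.png

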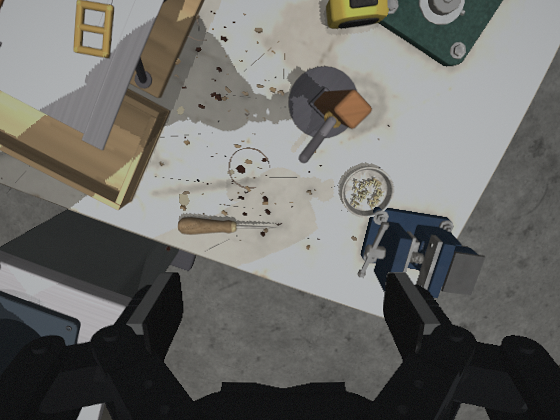

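{"name": "arm_command", "arguments": {
  "series": [
    [[0.0,0.04,0],0],
    [[0.0,0.075,0.0],0],
    [[0.0,0.08,0],0],
    [[0.0,0.08,0],0],
    [[0.0,0.08,0],0]
  ]
}}

```text
time: 1.62
eef_pos: [0.4874, -0.3859, 0.3498]
eef_rot: [-3.14, 0.001, 0.361]
contact_force: [0.2, 0.5, -0.1]
opening: 0.998
```

```bash
python3 - <<'E'
from h import *
import pickle
f=viewer.grab_frame("wrist"); pickle.dump(f,open("w2.pkl","wb"))
save("w2.png",f,(120,30,320,180),4)
f=pickle.load(open("w1.pkl","rb"));save("w1z.png",f,(250,40,420,180),4)
E
```

```text
(no output)
```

View pics/w2.png

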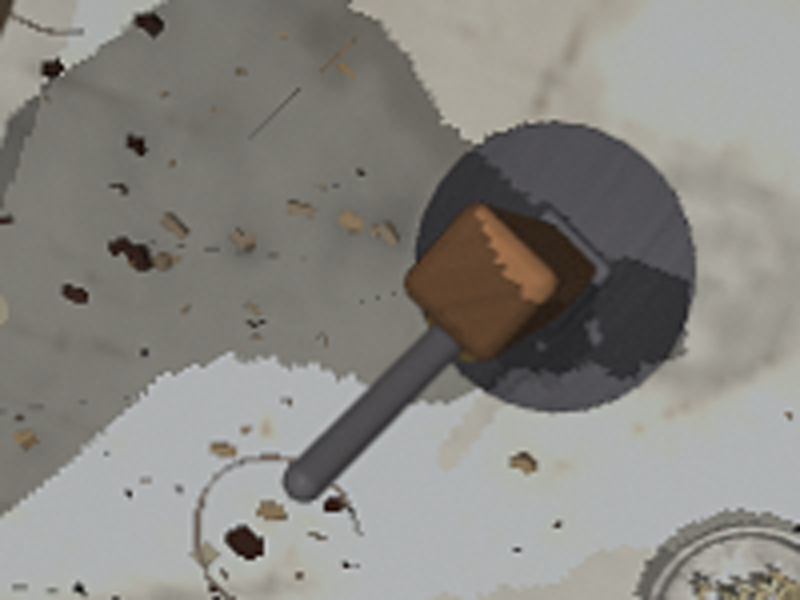

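View pics/w1z.png

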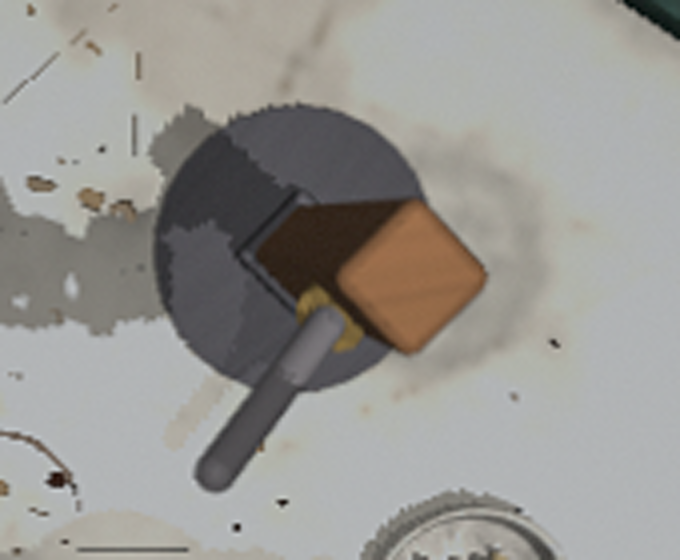

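```bash
python3 - <<'E'
from h import *
import pickle
np.set_printoptions(precision=4,suppress=True)
w1=pickle.load(open("w1.pkl","rb"));w2=pickle.load(open("w2.pkl","rb"));t=pickle.load(open("top0.pkl","rb"));s=pickle.load(open("side0.pkl","rb"))
a=lambda p:(250+p[0]/4-.4,40+p[1]/4-.4)
b=lambda p:(120+p[0]/4-.4,30+p[1]/4-.4)
print("tip",tri([(w1,a((215,474))),(w2,b((302,484)))]))
B=lambda p:(235+p[0]/3.8-.4,155+p[1]/3.8-.4);S=lambda p:(230+p[0]/4.2-.4,100+p[1]/4.2-.4)
print(tri([(w1,a((215,474))),(w2,b((302,484))),(t,B((697,312))),(s,S((413,77)))]))
c=[onz(w1,a(p),.208) for p in((412,197),(487,277),(412,355),(335,272))]
print(sum(c)/4,*c)
c=[onz(w2,b(p),.208) for p in((480,203),(555,285),(488,360),(405,283))]
print(sum(c)/4,*c)
print("root",onz(w1,a((325,320)),.165+0.004))
print("foot",onz(w1,a((293,250)),.008),onz(w2,b((556,266)),.008))
E
python3 g.py .537 .0 .30 165.8
```

```text
tip [ 0.5006 -0.31    0.205 ]
[ 0.4997 -0.3103  0.2057]
[ 0.5475 -0.3292  0.208 ] [ 0.5601 -0.3237  0.208 ] [ 0.5524 -0.3421  0.208 ] [ 0.5346 -0.3351  0.208 ] [ 0.543 -0.316  0.208]
[ 0.5477 -0.3305  0.208 ] [ 0.5607 -0.3257  0.208 ] [ 0.552  -0.3429  0.208 ] [ 0.5352 -0.3359  0.208 ] [ 0.5429 -0.3174  0.208 ]
root [ 0.5338 -0.3234  0.169 ]
foot [ 0.5475 -0.329   0.008 ] [ 0.549 -0.33   0.008]
t 1.67 pos [ 0.4875 -0.3853  0.351 ] yaw 20.71 j [-0.78  0.38  0.7   1.88  0.    2.  ] F [-0.1 -0.5  0.6] op 0.998
shift mm [ 182.6 -342.8   51. ] rows>= 9.4
turn deg -145.1
```

{"name": "arm_command", "arguments": {
  "series": [
    [[0.01,-0.02,0],-7],
    [[0.025,-0.05,0],-14],
    [[0.042,-0.08,0],-21],
    [[0.06,-0.112,0],-28],
    [[0.077,-0.145,0],-35],
    [[0.095,-0.177,0],-42],
    [[0.112,-0.21,0],-49],
    [[0.13,-0.243,0],-56],
    [[0.146,-0.275,0],-63],
    [[0.163,-0.307,0],-70],
    [[0.175,-0.33,0],-77],
    [[0.183,-0.343,0],-84]
  ],
  "jaw": 0.0,
  "newtons": 60
}}

```text
time: 2.67
eef_pos: [0.5363, 0.0041, 0.3526]
eef_rot: [3.138, 0.0, 1.839]
contact_force: [-0.2, 0.3, -0.5]
opening: 0.499
```

{"name": "arm_command", "arguments": {
  "series": [
    [[0,0,0],-7],
    [[0,0,0.01],-14],
    [[0,0,0.02],-21],
    [[0,0,0.03],-28],
    [[0,0,0.04],-35],
    [[0,0,0.05],-42],
    [[0,0,0.06],-49],
    [[0,0,0.07],-56],
    [[0,0,0.07],-61],
    [[0,0,0.07],-61],
    [[0,0,0.07],-61]
  ]
}}

```text
time: 3.58
eef_pos: [0.5371, 0.0008, 0.2819]
eef_rot: [3.141, 0.002, 2.892]
contact_force: [1.0, 0.3, -0.5]
opening: 0.505
```

```bash
python3 - <<'E'
from h import *
import pickle
f=viewer.grab_frame("wrist"); pickle.dump(f,open("w3.pkl","wb"))
save("w3.png",f)
E
python3 g.py .537 .001 .17 165.8
```

```text
t 3.63 pos [0.5374 0.0007 0.2819] yaw 165.68 j [-0.12  0.09  0.2   1.68  0.    0.13] F [-0.  -0.3 -0.4] op 0.498
shift mm [  0.5   0.2 111.9] rows>= 2.7
turn deg -0.1
```

View pics/w3.png

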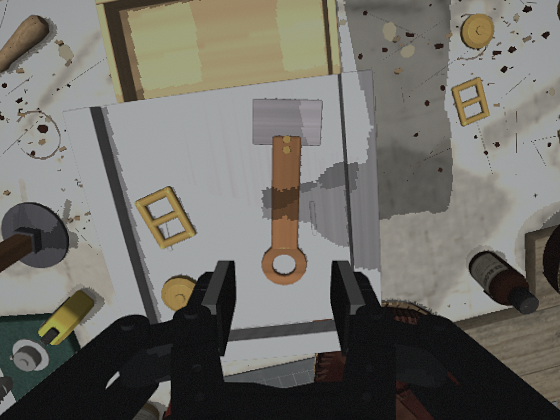

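```bash
python3 - <<'E'
from h import *
import pickle
np.set_printoptions(precision=4,suppress=True)
w=pickle.load(open("w3.pkl","rb"))
e=onz(w,(284,264),.136);h=onz(w,(287,137),.137);d=e-h
print(e,h,np.linalg.norm(d),np.degrees(np.arctan2(d[1],d[0])))
print("mid",e-.06*d/np.linalg.norm(d), "blade end",onz(w,(288,99),.133))
L=onz(w,(274,145),.137);R=onz(w,(299,146),.137);L2=onz(w,(273,247),.137);R2=onz(w,(296,247),.137)
print((L+R)/2,(L2+R2)/2,L-R)
print("concho1",onz(w,(180,294),.138),"sl1",onz(w,(166,218),.137))
save("w3z.png",w,(200,80,360,300),3)
E
```

```text
[ 0.5958 -0.0124  0.136 ] [0.4937 0.0158 0.137 ] 0.10592663430381558 -15.422564511678734
mid [0.538  0.0036 0.1366] blade end [0.4673 0.0232 0.133 ]
[0.4998 0.0139 0.137 ] [ 0.5803 -0.008   0.137 ] [-0.0054 -0.0181  0.    ]
concho1 [ 0.6011 -0.1071  0.138 ] sl1 [ 0.5321 -0.0947  0.137 ]
```

View pics/w3z.png

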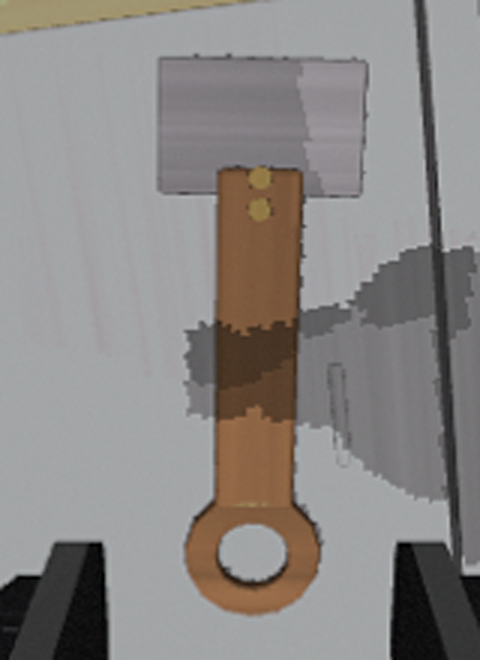

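{"name": "arm_command", "arguments": {
  "series": [
    [[0.007,0.004,0.03],1],
    [[0.007,0.004,0.06],1],
    [[0.007,0.004,0.09],1],
    [[0.007,0.004,0.11],1],
    [[0.007,0.004,0.118],1],
    [[0.007,0.004,0.122],1],
    [[0.007,0.004,0.124],1],
    [[0.007,0.004,0.124],1]
  ]
}}

```text
time: 4.3
eef_pos: [0.5329, 0.0059, 0.1578]
eef_rot: [3.141, 0.002, 2.876]
contact_force: [-0.8, 0.3, -0.9]
opening: 0.496
```

```bash
python3 g.py .53 .005 .152 164.8
```

```text
t 4.3 pos [0.5329 0.0059 0.1578] yaw 164.76 j [-0.11  0.06 -0.07  1.44  0.    0.15] F [-0.8  0.3 -0.9] op 0.496
shift mm [ 2.5 -1.7  5.8] rows>= 0.2
turn deg -0.0
```

{"name": "arm_command", "arguments": {
  "series": [
    [[0.0,-0.001,0.003],0],
    [[0.0,-0.001,0.0055],0],
    [[0.0,-0.001,0.0055],0]
  ]
}}

```text
time: 4.55
eef_pos: [0.5322, 0.0049, 0.1513]
eef_rot: [3.141, 0.001, 2.876]
contact_force: [0.6, 0.4, 0.5]
opening: 0.499
```

{"name": "arm_command", "arguments": {
  "series": [
    [[0,0,0],0],
    [[0,0,0],0],
    [[0,0,0],0],
    [[0,0,0],0],
    [[0,0,0],0],
    [[0,0,0],0]
  ],
  "jaw": -1
}}

```text
time: 5.05
eef_pos: [0.5322, 0.005, 0.1515]
eef_rot: [3.141, 0.001, 2.876]
contact_force: [-0.2, 0.4, 3.7]
opening: 0.227
```

{"name": "arm_command", "arguments": {
  "series": [
    [[0,0,-0.005],0],
    [[0,0,-0.015],0],
    [[0,0,-0.03],0],
    [[0,0,-0.03],0]
  ]
}}

```text
time: 5.38
eef_pos: [0.5333, 0.0049, 0.184]
eef_rot: [3.141, 0.005, 2.876]
contact_force: [1.1, -0.6, 0.6]
opening: 0.228
```

```bash
python3 - <<'E'
from h import *
import pickle
f=viewer.grab_frame("wrist"); pickle.dump(f,open("w4.pkl","wb"));save("w4.png",f)
f=viewer.grab_frame("side"); pickle.dump(f,open("s4.pkl","wb"));save("s4.png",f,(220,100,400,280),4)
E
python3 g.py .53 .005 .152 164.8
```

```text
t 5.48 pos [0.5324 0.005  0.1816] yaw 164.79 j [-0.12  0.06 -0.02  1.48 -0.    0.15] F [ 0.3  0.4 -1. ] op 0.229
shift mm [ 2.3 -0.6 29.6] rows>= 0.7
turn deg -0.0
```

View pics/w4.png

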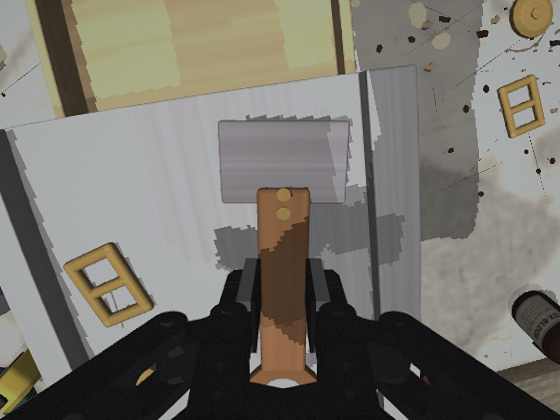

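View pics/s4.png

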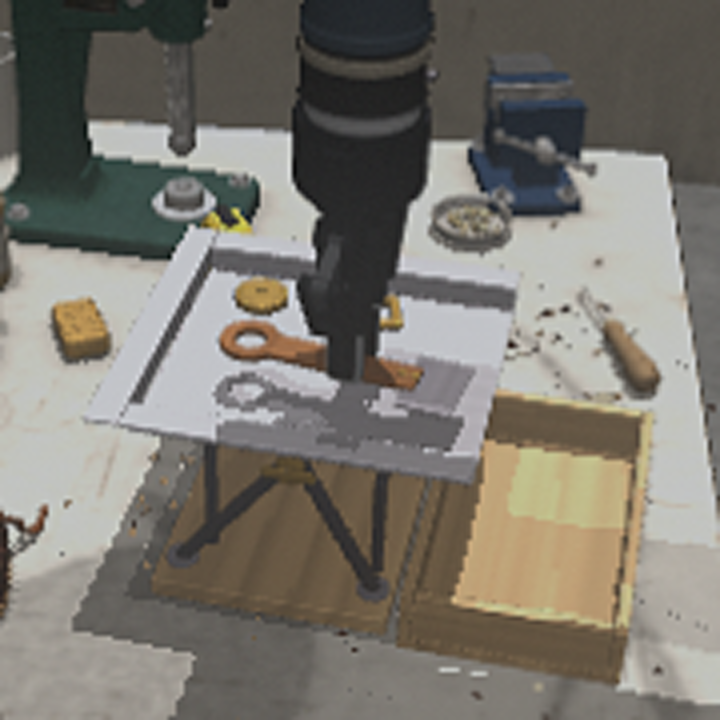

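```bash
python3 - <<'E'
from h import *
import pickle
np.set_printoptions(precision=4,suppress=True)
w=pickle.load(open("w4.pkl","rb"));s=pickle.load(open("s4.pkl","rb"))
print(onz(s,(220+243/4-.4,100+340/4-.4),.167))
print(proj(w,[[.5958,-.0124,.167]]))
o=np.array([.5324,.005]);d=np.array([.0634,-.0174]);print(o+d)
# handle front (blade joint) wrist at z
print("handle end tri",tri([(w,(284,189)),(s,(220+416/4-.4,100+370/4-.4))]))
E
python3 g.py .4214 -.2776 .28 157.5
```

```text
[ 0.6016 -0.0118  0.167 ]
[[280.625  387.9668]]
[ 0.5958 -0.0124]
handle end tri [0.494  0.0169 0.1741]
t 5.48 pos [0.5324 0.005  0.1816] yaw 164.79 j [-0.12  0.06 -0.02  1.48 -0.    0.15] F [ 0.3  0.4 -1. ] op 0.229
shift mm [  33.  -301.8  -98.4] rows>= 7.7
turn deg 7.3
```

{"name": "arm_command", "arguments": {
  "series": [
    [[0,0,-0.035],0],
    [[0.003,-0.02,-0.07],0],
    [[0.006,-0.05,-0.095],1],
    [[0.01,-0.085,-0.098],2],
    [[0.014,-0.12,-0.098],3],
    [[0.018,-0.155,-0.098],4],
    [[0.022,-0.19,-0.098],5],
    [[0.025,-0.225,-0.098],6],
    [[0.028,-0.255,-0.098],7],
    [[0.031,-0.28,-0.098],7.3],
    [[0.033,-0.297,-0.098],7.3],
    [[0.033,-0.302,-0.098],7.3]
  ]
}}

```text
time: 6.48
eef_pos: [0.4192, -0.2799, 0.2775]
eef_rot: [-3.141, -0.002, 2.745]
contact_force: [0.8, -0.4, -1.1]
opening: 0.229
```

{"name": "arm_command", "arguments": {
  "series": [
    [[0,0,0],0],
    [[0,0,0],0]
  ]
}}

```text
time: 6.65
eef_pos: [0.4207, -0.2771, 0.2781]
eef_rot: [3.14, -0.001, 2.748]
contact_force: [-0.2, 0.8, -1.4]
opening: 0.23
```

```bash
python3 - <<'E'
from h import *
import pickle
for n in("side","top","wrist"):
    f=viewer.grab_frame(n); pickle.dump(f,open(n[0]+"5.pkl","wb"));
    save(n[0]+"5.png",f,{"s":(250,40,400,190),"t":(340,150,490,290),"w":None}[n[0]],{"s":4,"t":4,"w":1}[n[0]])
E
python3 g.py .4214 -.2776 .2425 157.5
```

```text
t 6.8 pos [ 0.4212 -0.2766  0.2787] yaw 157.59 j [-0.71  0.    0.11  1.68  0.   -0.32] F [ 0.1 -0.5 -0.3] op 0.231
shift mm [-0.6 -0.9 36.2] rows>= 0.9
turn deg 0.1
```

View pics/s5.png

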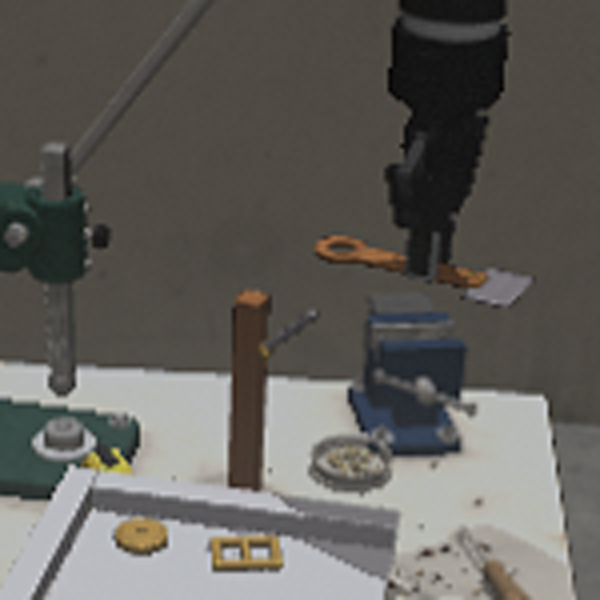

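View pics/t5.png

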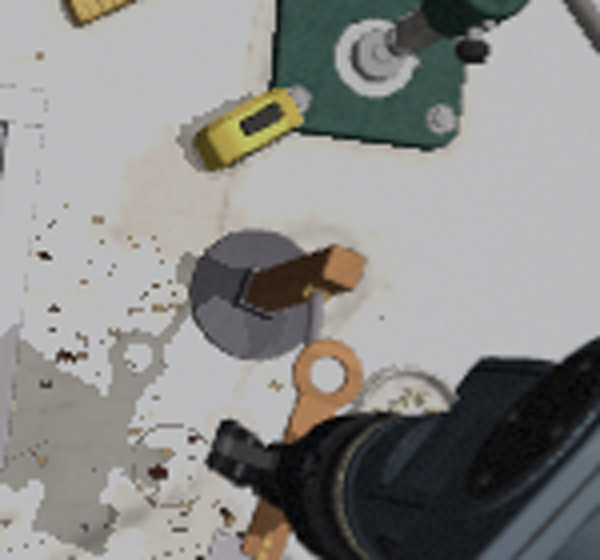

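View pics/w5.png

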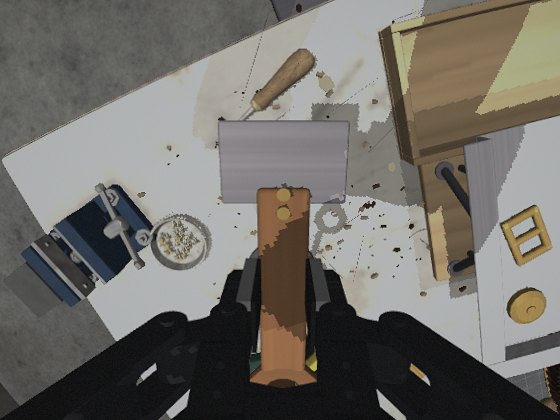

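```bash
python3 - <<'E'
from h import *
import pickle
np.set_printoptions(precision=4,suppress=True)
t=pickle.load(open("t5.pkl","rb"));s=pickle.load(open("s5.pkl","rb"))
e=[(t,(340+328/4-.4,150+374/4-.4)),(s,(250+342/4-.4,40+244/4-.4))]
print("eye",tri(e),onz(*e[0],.2642))
p=[(t,(340+316/4-.4,150+338/4-.4)),(s,(250+313/4-.4,40+315/4-.4))]
print("tip partially hidden",tri(p))
u=np.array([-.924,.383]);print("pred",np.array([.4212,-.2766])-.0657*u, .2787-.0145)
E
```

```text
eye [ 0.4815 -0.301   0.2664] [ 0.4817 -0.3016  0.2642]
tip partially hidden [ 0.5019 -0.3131  0.2035]
pred [ 0.4819 -0.3018] 0.2642
```

```bash
python3 g.py .4219 -.2779 .2425 157.5
```

```text
t 6.8 pos [ 0.4212 -0.2766  0.2787] yaw 157.59 j [-0.71  0.    0.11  1.68  0.   -0.32] F [ 0.1 -0.5 -0.3] op 0.231
shift mm [-1.2 -0.9 36.2] rows>= 0.9
turn deg 0.1
```

{"name": "arm_command", "arguments": {
  "series": [
    [[-0.001,-0.001,0.015],0],
    [[-0.001,-0.001,0.03],0],
    [[-0.001,-0.001,0.036],0],
    [[-0.001,-0.001,0.036],0],
    [[-0.001,-0.001,0.036],0]
  ]
}}

```text
time: 7.22
eef_pos: [0.4213, -0.2783, 0.2427]
eef_rot: [3.141, -0.001, 2.75]
contact_force: [0.4, 0.7, -0.7]
opening: 0.226
```

```bash
python3 - <<'E'
from h import *
import pickle
for n in("side","top"):
    f=viewer.grab_frame(n); pickle.dump(f,open(n[0]+"6.pkl","wb"));
    save(n[0]+"6.png",f,{"s":(290,70,390,145),"t":(390,190,450,260)}[n[0]],8)
E
python3 g.py .4219 -.2779 .2425 157.5
```

```text
t 7.32 pos [ 0.4217 -0.279   0.2438] yaw 157.52 j [-0.72 -0.01  0.03  1.61  0.   -0.32] F [ 0.1 -0.1 -1. ] op 0.226
shift mm [0.2 1.1 1.3] rows>= 0.0
turn deg 0.0
```

View pics/s6.png

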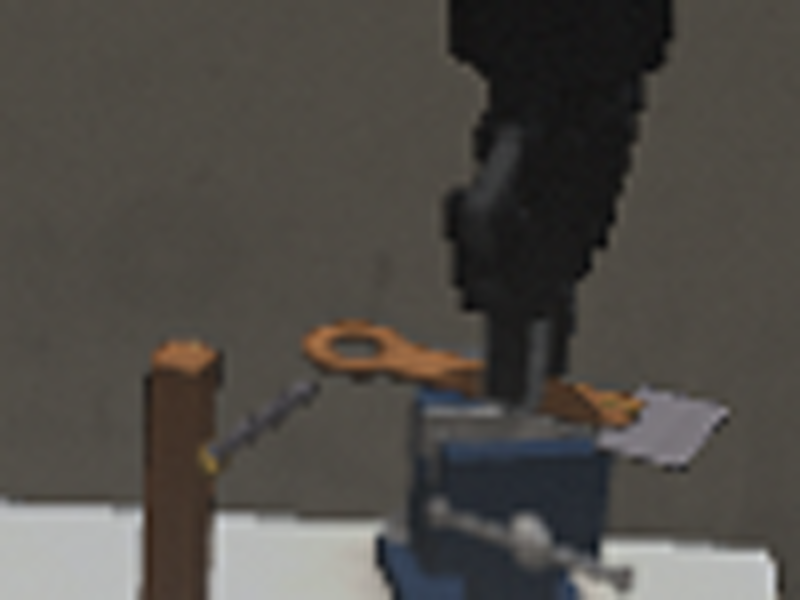

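View pics/t6.png

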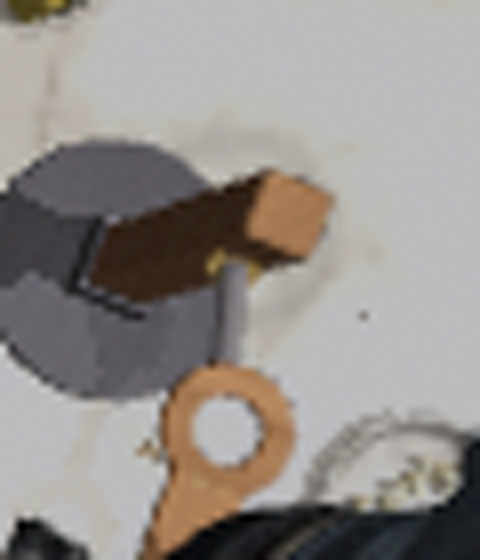

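{"name": "arm_command", "arguments": {
  "series": [
    [[0,0.001,0.001],0],
    [[-0.004,0.001,0.005],0],
    [[-0.008,0.001,0.009],0],
    [[-0.012,0.001,0.013],0],
    [[-0.016,0.001,0.017],0],
    [[-0.02,0.001,0.021],0],
    [[-0.02,0.001,0.021],0],
    [[-0.02,0.001,0.021],0]
  ]
}}

```text
time: 7.98
eef_pos: [0.44, -0.2856, 0.221]
eef_rot: [3.141, -0.002, 2.749]
contact_force: [-0.3, 0.2, -0.7]
opening: 0.224
```

```bash
python3 - <<'E'
from h import *
import pickle
for n in("side","top"):
    f=viewer.grab_frame(n); pickle.dump(f,open(n[0]+"7.pkl","wb"));
    save(n[0]+"7.png",f,{"s":(290,70,390,145),"t":(390,190,450,260)}[n[0]],8)
E
python3 g.py .4404 -.2856 .2225 157.5
```

```text
t 8.08 pos [ 0.44   -0.2857  0.2218] yaw 157.49 j [-0.7   0.04  0.04  1.57 -0.   -0.31] F [ 0.6 -0.2 -0.3] op 0.229
shift mm [-0.3  0.3 -0.7] rows>= 0.0
turn deg -0.0
```

View pics/s7.png

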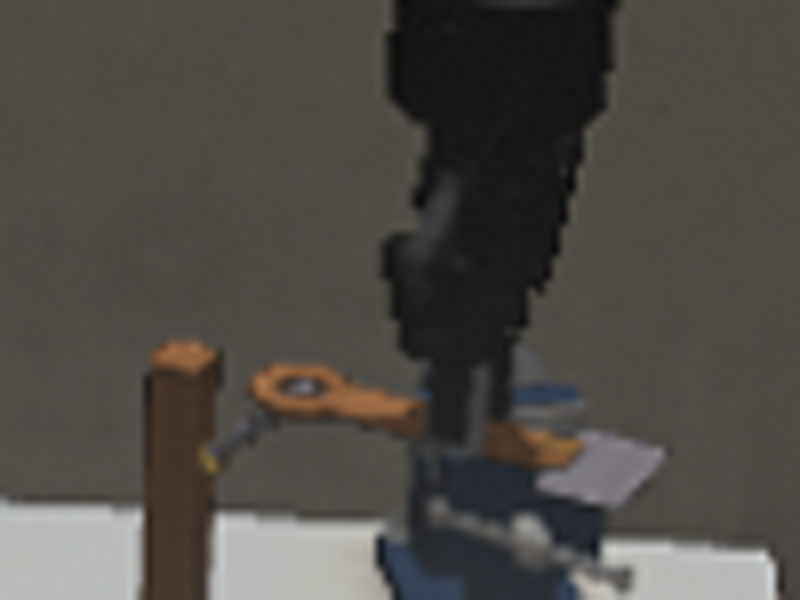

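View pics/t7.png

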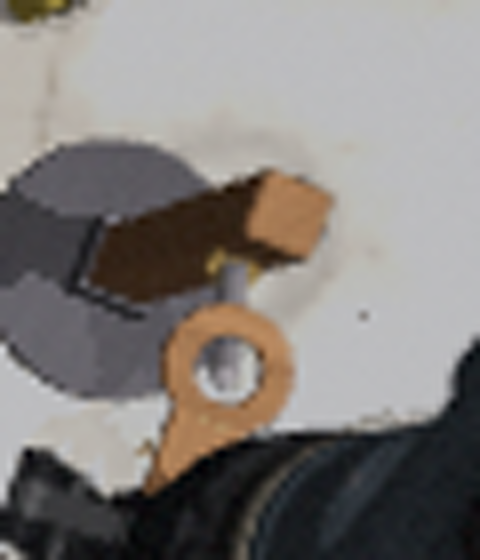

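{"name": "arm_command", "arguments": {
  "series": [
    [[-0.003,0,0.003],0],
    [[-0.006,0.0,0.006],0],
    [[-0.009,0.0,0.009],0],
    [[-0.012,0.0,0.012],0],
    [[-0.015,0.0,0.015],0],
    [[-0.016,0.0,0.016],0],
    [[-0.016,0.0,0.016],0]
  ]
}}

```text
time: 8.67
eef_pos: [0.455, -0.2918, 0.2051]
eef_rot: [3.141, -0.001, 2.749]
contact_force: [0.7, 0.0, -0.1]
opening: 0.226
```

```bash
python3 - <<'E'
from h import *
import pickle
for n in("side","top"):
    f=viewer.grab_frame(n); pickle.dump(f,open(n[0]+"8.pkl","wb"));
    save(n[0]+"8.png",f,{"s":(290,70,390,145),"t":(390,190,450,260)}[n[0]],8)
E
python3 g.py .4404 -.2856 .2225 157.5
```

```text
t 8.77 pos [ 0.4549 -0.2919  0.2058] yaw 157.49 j [-0.69  0.08  0.05  1.54 -0.   -0.3 ] F [-0.6  0.3 -0.2] op 0.225
shift mm [ 15.8   0.2 -16.7] rows>= 0.6
turn deg -0.0
```

View pics/s8.png

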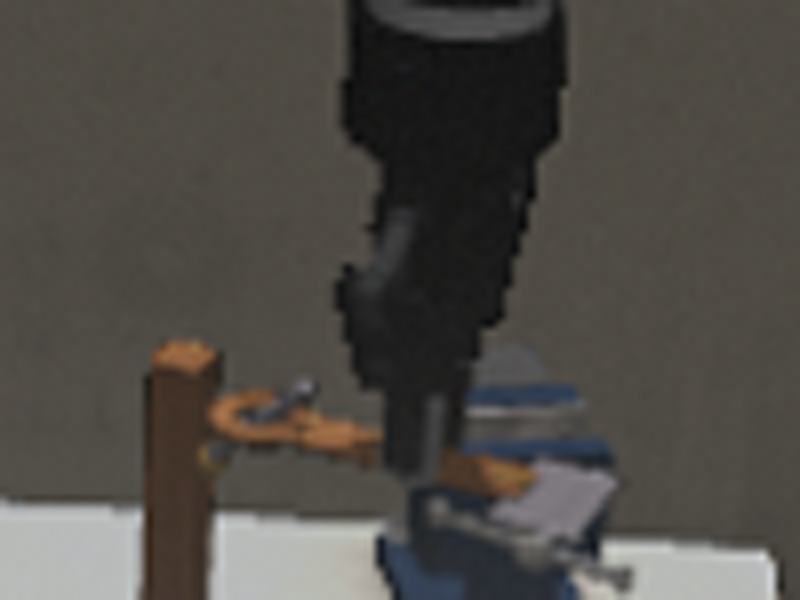

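View pics/t8.png

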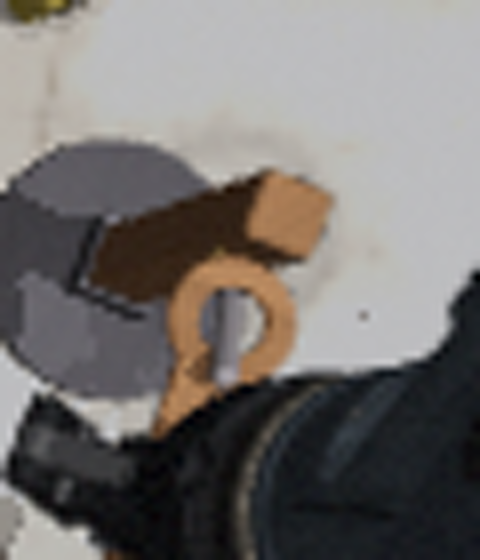

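{"name": "arm_command", "arguments": {
  "series": [
    [[0,0,0],0],
    [[0,0,0],0],
    [[0,0,0],0],
    [[0,0,0],0],
    [[0,0,0],0],
    [[0,0,0],0],
    [[0,0,0],0],
    [[0,0,0],0]
  ],
  "jaw": 0.1
}}

```text
time: 9.43
eef_pos: [0.4549, -0.2919, 0.2059]
eef_rot: [-3.142, 0.0, 2.749]
contact_force: [0.2, 0.3, -0.0]
opening: 0.553
```

```bash
python3 - <<'E'
from h import *
f=viewer.grab_frame("side");save("s9.png",f,(270,70,420,200),5)
E
python3 g.py .4 .1 .3 157.5
```

```text
t 9.48 pos [ 0.4549 -0.2919  0.2058] yaw 157.49 j [-0.69  0.08  0.05  1.54  0.   -0.3 ] F [-0.3  0.1 -0.3] op 0.549
shift mm [200.7 341.  -94.2] rows>= 9.8
turn deg -0.0
```

View pics/s9.png

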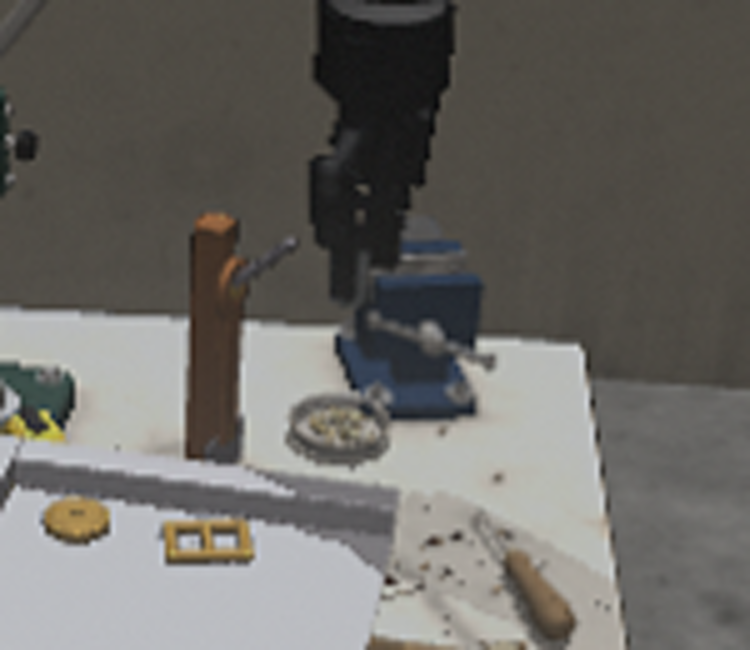

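Scraper hangs on the peg: eye against the post, handle down the post front. Next, the loose pieces.

{"name": "arm_command", "arguments": {
  "series": [
    [[0,0,-0.03],0],
    [[0,0,-0.065],0],
    [[0.03,0.02,-0.074],-3],
    [[0.06,0.05,-0.074],-6],
    [[0.08,0.085,-0.074],-9],
    [[0.1,0.12,-0.074],-12],
    [[0.12,0.155,-0.074],-15],
    [[0.135,0.19,-0.074],-18],
    [[0.15,0.225,-0.074],-21],
    [[0.165,0.26,-0.074],-24],
    [[0.175,0.295,-0.074],-27],
    [[0.185,0.33,-0.074],-30]
  ]
}}

```text
time: 10.48
eef_pos: [0.41, 0.0857, 0.2803]
eef_rot: [-3.141, 0.001, -3.008]
contact_force: [1.1, -0.3, -0.2]
opening: 0.548
```

```bash
python3 - <<'E'
from h import *
import pickle
f=viewer.grab_frame("top");save("t10.png",f,(130,130,345,290),3.7);pickle.dump(f,open("t10.pkl","wb"))
E
python3 g.py .446 .237 .2 180
```

```text
t 10.53 pos [0.4102 0.0917 0.28  ] yaw -171.86 j [ 0.06 -0.22 -0.09  1.7   0.01 -0.09] F [-0.   2.4  0.2] op 0.55
shift mm [-56.  138.7  80. ] rows>= 4.1
turn deg 8.1
```

View pics/t10.png

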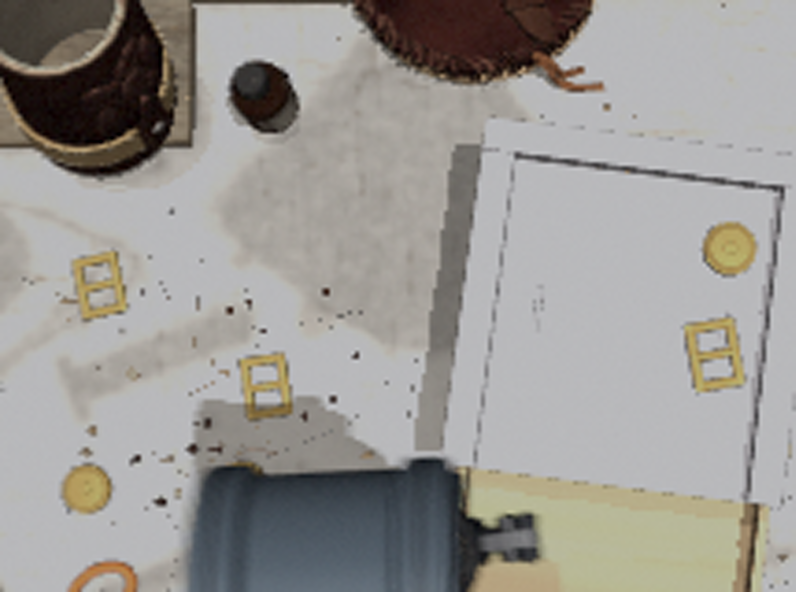

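{"name": "arm_command", "arguments": {
  "series": [
    [[-0.014,0.032,0],0],
    [[-0.03,0.07,0.0],0],
    [[-0.044,0.108,0.02],0],
    [[-0.056,0.135,0.05],0],
    [[-0.056,0.139,0.08],0],
    [[-0.056,0.139,0.1],0],
    [[-0.056,0.139,0.1],0]
  ],
  "jaw": 0.25
}}

```text
time: 11.12
eef_pos: [0.4443, 0.2284, 0.1737]
eef_rot: [-3.139, -0.011, -3.009]
contact_force: [-0.3, -0.3, -0.3]
opening: 0.624
```

```bash
python3 - <<'E'
from h import *
import pickle
f=viewer.grab_frame("wrist");save("w11.png",f);pickle.dump(f,open("w11.pkl","wb"))
E
python3 g.py .446 .237 .1 
```

```text
t 11.17 pos [0.4456 0.2283 0.1768] yaw -172.48 j [ 0.34 -0.01 -0.11  1.48 -0.    0.21] F [-0.6 -0.4  0. ] op 0.623
shift mm [-1.5  8.6 76.8] rows>= 1.9
```

View pics/w11.png

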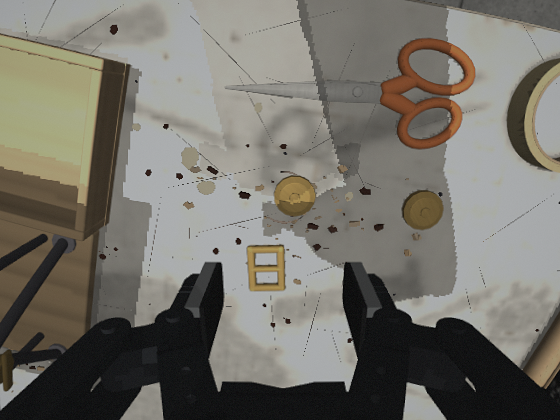

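```bash
python3 - <<'E'
from h import *
import pickle
np.set_printoptions(precision=4,suppress=True)
w=pickle.load(open("w11.pkl","rb"))
print("cB",onz(w,(295,196),.008),"cA",onz(w,(423,210),.008),"slB",onz(w,(266,268),.006))
d=onz(w,(267,246),.006)-onz(w,(265,290),.006);print(np.degrees(np.arctan2(d[1],d[0])))
E
python3 g.py .446 .2374 .019 
```

```text
cB [0.4471 0.2388 0.008 ] cA [0.4446 0.3507 0.008 ] slB [0.5186 0.2224 0.006 ]
-175.58977263481148
t 11.17 pos [0.4456 0.2283 0.1768] yaw -172.48 j [ 0.34 -0.01 -0.11  1.48 -0.    0.21] F [-0.6 -0.4  0. ] op 0.623
shift mm [ -1.6   8.9 157.8] rows>= 3.8
```

{"name": "arm_command", "arguments": {
  "series": [
    [[-0.0025,0.01,0.035],0],
    [[-0.0025,0.01,0.07],0],
    [[-0.0025,0.01,0.105],0],
    [[-0.0025,0.01,0.135],0],
    [[-0.0025,0.01,0.148],0],
    [[-0.0025,0.01,0.15],0],
    [[-0.0025,0.01,0.15],0]
  ]
}}

```text
time: 11.75
eef_pos: [0.4498, 0.2388, 0.0309]
eef_rot: [3.141, 0.001, -3.012]
contact_force: [0.4, -0.8, 0.8]
opening: 0.624
```

```bash
python3 g.py .4468 .2385 .019 
```

```text
t 11.75 pos [0.4498 0.2388 0.0309] yaw -172.57 j [ 0.36  0.08 -0.31  1.18 -0.    0.23] F [ 0.4 -0.8  0.8] op 0.624
shift mm [ 3.   0.  11.9] rows>= 0.3
```

{"name": "arm_command", "arguments": {
  "series": [
    [[0.003,0,0.006],0],
    [[0.003,0,0.012],0],
    [[0.003,0,0.012],0]
  ]
}}

```text
time: 12.0
eef_pos: [0.4465, 0.2388, 0.0185]
eef_rot: [3.141, 0.001, -3.011]
contact_force: [-1.3, -0.4, -0.5]
opening: 0.621
```

{"name": "arm_command", "arguments": {
  "series": [
    [[0,0,0],0],
    [[0,0,0],0],
    [[0,0,0],0],
    [[0,0,0],0],
    [[0,0,0],0],
    [[0,0,0],0]
  ],
  "jaw": -1
}}

```text
time: 12.5
eef_pos: [0.4468, 0.2391, 0.019]
eef_rot: [3.141, 0.002, -3.011]
contact_force: [-1.3, 0.2, 5.5]
opening: 0.373
```

{"name": "arm_command", "arguments": {
  "series": [
    [[0,0,-0.01],0],
    [[0,0,-0.03],0],
    [[0,0,-0.06],0],
    [[0,0,-0.1],0],
    [[0,0,-0.14],0],
    [[0,0,-0.18],0],
    [[0,0,-0.2],0]
  ]
}}

```text
time: 13.08
eef_pos: [0.4475, 0.2394, 0.2238]
eef_rot: [3.14, 0.007, -3.011]
contact_force: [-0.1, -0.1, -0.1]
opening: 0.37
```

```bash
python3 - <<'E'
from h import *
import pickle
f=viewer.grab_frame("wrist");save("w12.png",f)
ex=np.array([.9914,-.1288]);ey=np.array([.1288,.9914]);o=np.array([.5535,-.0425])
for l in((75,30),(25,30),(-25,30),(-70,30)): print(l,(o+ex*l[0]/1e3+ey*l[1]/1e3).round(4))
E
python3 g.py .6317 -.0224 .22 172.6
```

```text
(75, 30) [ 0.6317 -0.0224]
(25, 30) [ 0.5821 -0.016 ]
(-25, 30) [ 0.5326 -0.0095]
(-70, 30) [ 0.488  -0.0037]
t 13.13 pos [0.449  0.2399 0.2269] yaw -172.51 j [ 0.36 -0.01 -0.01  1.56 -0.    0.23] F [0.2 0.3 2.6] op 0.374
shift mm [-147.  -283.9    6.9] rows>= 7.7
turn deg 14.9
```

View pics/w12.png

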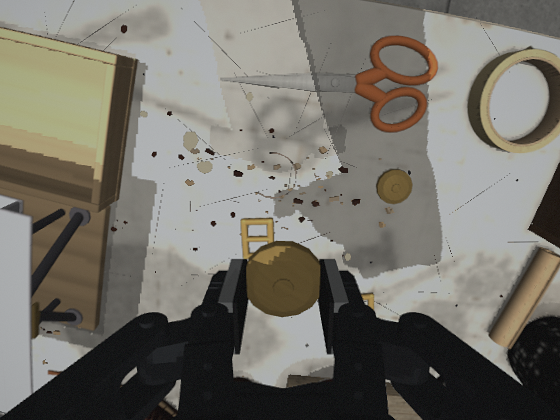

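{"name": "arm_command", "arguments": {
  "series": [
    [[-0.015,-0.03,0],2],
    [[-0.033,-0.065,0],4],
    [[-0.051,-0.1,0],6],
    [[-0.07,-0.135,0],8],
    [[-0.088,-0.17,0],10],
    [[-0.106,-0.205,0],12],
    [[-0.125,-0.24,0],14],
    [[-0.14,-0.27,0.005],15],
    [[-0.147,-0.284,0.02],15],
    [[-0.147,-0.284,0.04],15],
    [[-0.147,-0.284,0.055],15],
    [[-0.147,-0.284,0.055],15]
  ]
}}

```text
time: 14.13
eef_pos: [0.6257, -0.0234, 0.1569]
eef_rot: [3.141, -0.01, 3.01]
contact_force: [-0.9, -0.8, -0.7]
opening: 0.371
```

```bash
python3 g.py .6317 -.0224 .153 172.6
```

```text
t 14.13 pos [ 0.6257 -0.0234  0.1569] yaw 172.46 j [-0.14  0.32  0.23  1.49  0.   -0.01] F [-0.9 -0.8 -0.7] op 0.371
shift mm [-5.9  1.8  3.9] rows>= 0.2
turn deg -0.1
```

{"name": "arm_command", "arguments": {
  "series": [
    [[0,0,0],0],
    [[0,0,0],0],
    [[0,0,0],0]
  ]
}}

```text
time: 14.38
eef_pos: [0.6292, -0.0232, 0.1644]
eef_rot: [3.142, 0.002, 3.011]
contact_force: [0.8, -0.4, -0.4]
opening: 0.374
```

```bash
python3 g.py .6317 -.0224 .1525 172.6
```

```text
t 14.38 pos [ 0.6292 -0.0232  0.1644] yaw 172.54 j [-0.14  0.32  0.24  1.49  0.   -0.01] F [ 0.8 -0.4 -0.4] op 0.374
shift mm [-2.3  1.1 11.9] rows>= 0.3
turn deg -0.1
```

{"name": "arm_command", "arguments": {
  "series": [
    [[-0.002,0.001,0.004],0],
    [[-0.002,0.001,0.008],0],
    [[-0.002,0.001,0.0115],0],
    [[-0.002,0.001,0.0115],0],
    [[-0.002,0.001,0.0115],0]
  ]
}}

```text
time: 14.8
eef_pos: [0.6304, -0.0228, 0.1508]
eef_rot: [3.142, -0.001, 3.011]
contact_force: [-0.1, 0.3, -0.2]
opening: 0.371
```

{"name": "arm_command", "arguments": {
  "series": [
    [[0,0,0],0],
    [[0,0,0],0],
    [[0,0,0],0],
    [[0,0,0],0]
  ],
  "jaw": 0.25
}}

```text
time: 15.13
eef_pos: [0.631, -0.023, 0.1516]
eef_rot: [-3.142, 0.001, 3.01]
contact_force: [0.2, 0.1, -0.4]
opening: 0.627
```

{"name": "arm_command", "arguments": {
  "series": [
    [[0,0,-0.01],0],
    [[0,0,-0.03],0],
    [[0,0,-0.055],0],
    [[0,0,-0.065],0]
  ]
}}

```text
time: 15.47
eef_pos: [0.6321, -0.0231, 0.2209]
eef_rot: [-3.142, 0.006, 3.01]
contact_force: [0.5, -0.0, 1.4]
opening: 0.626
```

```bash
python3 - <<'E'
from h import *
f=viewer.grab_frame("side");save("s13.png",f,(100,80,400,380),2)
E
python3 g.py .5186 .2215 .15 190
```

```text
t 15.52 pos [ 0.633  -0.0233  0.2224] yaw 172.49 j [-0.14  0.32  0.36  1.6  -0.   -0.01] F [0.3 0.3 1.2] op 0.623
shift mm [145.4 227.7  72.4] rows>= 6.7
turn deg -17.5
```

View pics/s13.png

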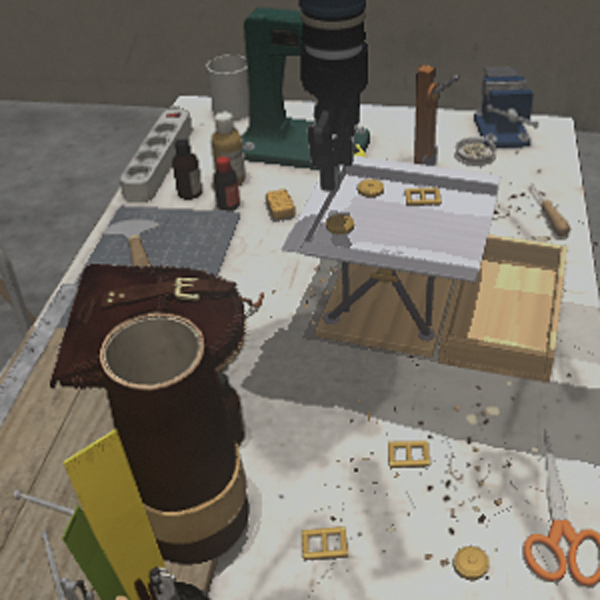

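{"name": "arm_command", "arguments": {
  "series": [
    [[0.02,0.03,0],-2],
    [[0.04,0.06,0],-4],
    [[0.06,0.095,0],-6],
    [[0.08,0.13,0],-8],
    [[0.102,0.16,0.0],-10],
    [[0.12,0.19,0.02],-12],
    [[0.135,0.215,0.04],-14],
    [[0.145,0.228,0.06],-14],
    [[0.145,0.228,0.07],-14],
    [[0.145,0.228,0.07],-14],
    [[0.145,0.228,0.07],-14]
  ]
}}

```text
time: 16.43
eef_pos: [0.5166, 0.2214, 0.1455]
eef_rot: [-3.141, -0.001, -3.029]
contact_force: [0.3, -0.1, 0.8]
opening: 0.627
```

```bash
python3 - <<'E'
from h import *
import pickle
f=viewer.grab_frame("wrist");save("w14.png",f);pickle.dump(f,open("w14.pkl","wb"))
E
python3 g.py .5186 .2215 .15 190
```

```text
t 16.48 pos [0.5176 0.2213 0.1468] yaw -173.58 j [ 0.29  0.15  0.    1.42 -0.    0.17] F [ 0.1 -0.3  0.6] op 0.622
shift mm [-1.   0.1 -3.2] rows>= 0.1
turn deg -3.6
```

View pics/w14.png

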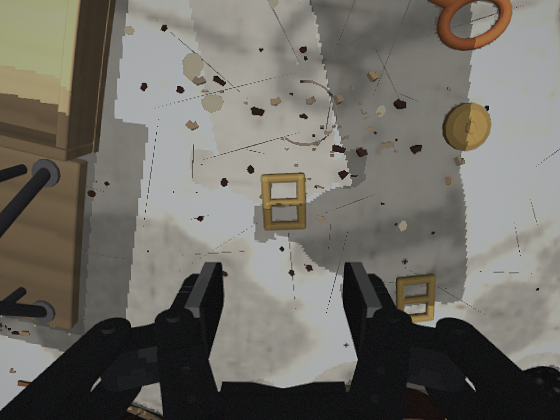

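```bash
python3 - <<'E'
from h import *
import pickle
np.set_printoptions(precision=4,suppress=True)
w=pickle.load(open("w14.pkl","rb"))
def sl(q):
    p=[onz(w,x,.006) for x in q];d=p[0]+p[1]-p[2]-p[3];print(sum(p)/4,np.degrees(np.arctan2(d[1],d[0])),np.linalg.norm(d)/2)
sl(((262,175),(304,173),(305,229),(265,230)))
sl(((397,277),(433,274),(436,319),(400,322)))
print("cA",onz(w,(468,127),.008))
E
python3 g.py .518 .2215 .0205
```

```text
[0.52   0.2226 0.006 ] -171.43923584623002 0.045010142499666485
[0.5932 0.3464 0.006 ] -162.69943085760715 0.04593800519341526
cA [0.446  0.3507 0.008 ]
t 16.48 pos [0.5176 0.2213 0.1468] yaw -173.58 j [ 0.29  0.15  0.    1.42 -0.    0.17] F [ 0.1 -0.3  0.6] op 0.622
shift mm [ -0.4   0.2 126.3] rows>= 3.0
```

{"name": "arm_command", "arguments": {
  "series": [
    [[-0.0015,0.0005,0.03],-2],
    [[-0.0015,0.0005,0.06],-2],
    [[-0.0015,0.0005,0.085],-2],
    [[-0.0015,0.0005,0.103],-2],
    [[-0.0015,0.0005,0.112],-2],
    [[-0.0015,0.0005,0.118],-2],
    [[-0.0015,0.0005,0.122],-2],
    [[-0.0015,0.0005,0.124],-2],
    [[-0.0015,0.0005,0.126],-2],
    [[-0.0015,0.0005,0.126],-2],
    [[-0.0015,0.0005,0.126],-2]
  ]
}}

```text
time: 17.4
eef_pos: [0.519, 0.223, 0.0213]
eef_rot: [3.141, 0.002, -2.993]
contact_force: [-0.7, -1.0, -0.1]
opening: 0.621
```

{"name": "arm_command", "arguments": {
  "series": [
    [[0,0,0],0],
    [[0,0,0],0],
    [[0,0,0],0],
    [[0,0,0],0],
    [[0,0,0],0],
    [[0,0,0],0]
  ],
  "jaw": -1
}}

```text
time: 17.9
eef_pos: [0.519, 0.2231, 0.0215]
eef_rot: [3.141, 0.002, -2.993]
contact_force: [-0.5, 0.5, 5.6]
opening: 0.365
```

{"name": "arm_command", "arguments": {
  "series": [
    [[0,0,-0.01],0],
    [[0,0,-0.03],0],
    [[0,0,-0.06],0],
    [[0,0,-0.1],0],
    [[0,0,-0.14],0],
    [[0,0,-0.18],0],
    [[0,0,-0.2],0],
    [[0,0,-0.2],0]
  ]
}}

```text
time: 18.57
eef_pos: [0.5211, 0.2236, 0.2278]
eef_rot: [3.14, 0.012, -2.993]
contact_force: [0.5, 0.9, -0.0]
opening: 0.365
```

```bash
python3 - <<'E'
from h import *
import pickle
f=viewer.grab_frame("wrist");save("w15.png",f)
E
python3 g.py .5821 -.016 .18 172.6
```

```text
t 18.62 pos [0.5201 0.2233 0.2244] yaw -171.51 j [ 0.29  0.14  0.15  1.57 -0.    0.14] F [-0.2 -0.5 -1. ] op 0.363
shift mm [ -26.  -245.8   44.4] rows>= 6.0
turn deg 15.9
```

View pics/w15.png

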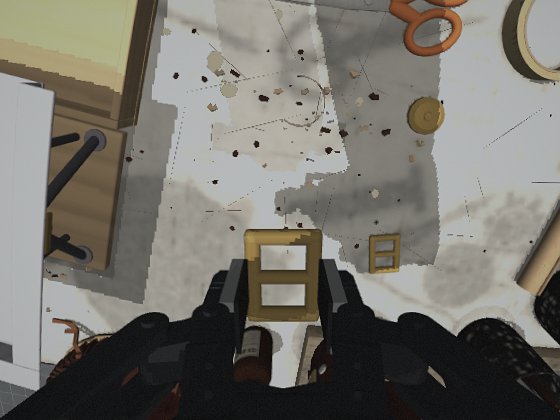

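{"name": "arm_command", "arguments": {
  "series": [
    [[-0.004,-0.03,0],2],
    [[-0.008,-0.065,0],4],
    [[-0.012,-0.1,0],6],
    [[-0.015,-0.135,0],8],
    [[-0.019,-0.17,0],10],
    [[-0.022,-0.205,0],13],
    [[-0.025,-0.23,0],15],
    [[-0.026,-0.246,0.01],16],
    [[-0.026,-0.246,0.025],16],
    [[-0.026,-0.246,0.038],16],
    [[-0.026,-0.246,0.045],16],
    [[-0.026,-0.246,0.05],16]
  ]
}}

```text
time: 19.62
eef_pos: [0.5785, -0.0166, 0.1669]
eef_rot: [3.142, -0.006, 3.01]
contact_force: [0.6, 0.0, -0.2]
opening: 0.363
```

{"name": "arm_command", "arguments": {
  "series": [
    [[0,0,0],0],
    [[0,0,0],0],
    [[0,0,0],0]
  ]
}}

```text
time: 19.87
eef_pos: [0.5806, -0.0164, 0.171]
eef_rot: [-3.142, 0.001, 3.011]
contact_force: [0.6, 0.6, 0.2]
opening: 0.365
```

```bash
python3 g.py .5821 -.016 .1535 172.6
```

```text
t 19.87 pos [ 0.5806 -0.0164  0.171 ] yaw 172.52 j [-0.14  0.19  0.09  1.48 -0.   -0.01] F [0.6 0.6 0.2] op 0.365
shift mm [-1.4  0.6 17.5] rows>= 0.4
turn deg -0.1
```

{"name": "arm_command", "arguments": {
  "series": [
    [[0,0.0,0.005],0],
    [[0,0,0.01],0],
    [[0,0,0.014],0],
    [[0,0,0.0175],0],
    [[0,0,0.0175],0],
    [[0,0,0.0175],0]
  ]
}}

```text
time: 20.37
eef_pos: [0.5802, -0.0167, 0.1526]
eef_rot: [-3.142, -0.0, 3.01]
contact_force: [0.2, -0.0, 0.2]
opening: 0.366
```

{"name": "arm_command", "arguments": {
  "series": [
    [[0,0,0],0],
    [[0,0,0],0],
    [[0,0,0],0],
    [[0,0,0],0]
  ],
  "jaw": 0.25
}}

```text
time: 20.7
eef_pos: [0.5804, -0.0167, 0.1528]
eef_rot: [3.142, 0.0, 3.01]
contact_force: [0.2, -0.9, 1.1]
opening: 0.627
```

{"name": "arm_command", "arguments": {
  "series": [
    [[0,0,-0.01],0],
    [[0,0,-0.03],0],
    [[0,0,-0.055],0],
    [[0,0,-0.065],0],
    [[0,0,-0.065],0]
  ]
}}

```text
time: 21.12
eef_pos: [0.5824, -0.017, 0.2224]
eef_rot: [-3.142, 0.008, 3.01]
contact_force: [0.2, 0.3, 0.4]
opening: 0.622
```

```bash
python3 - <<'E'
from h import *
f=viewer.grab_frame("side");save("s16.png",f,(100,80,400,380),2)
E
python3 g.py .446 .3507 .15 190
```

```text
t 21.17 pos [ 0.5816 -0.0169  0.2201] yaw 172.49 j [-0.14  0.19  0.19  1.57  0.   -0.01] F [-0.  -0.7 -0. ] op 0.622
shift mm [182.5 346.7  70.1] rows>= 9.5
turn deg -17.5
```

View pics/s16.png

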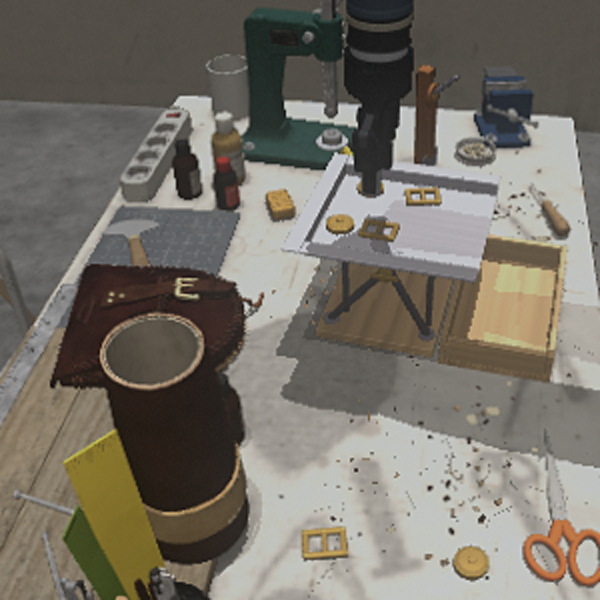

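{"name": "arm_command", "arguments": {
  "series": [
    [[0.016,0.03,0],-2],
    [[0.033,0.064,0],-4],
    [[0.05,0.098,0],-6],
    [[0.07,0.132,0],-8],
    [[0.088,0.167,0.0],-10],
    [[0.106,0.201,0.0],-12],
    [[0.124,0.236,0.02],-14],
    [[0.143,0.27,0.04],-14],
    [[0.16,0.305,0.06],-14],
    [[0.175,0.332,0.07],-14],
    [[0.182,0.346,0.07],-14],
    [[0.182,0.346,0.07],-14]
  ]
}}

```text
time: 22.17
eef_pos: [0.4415, 0.3523, 0.144]
eef_rot: [-3.14, -0.006, -3.023]
contact_force: [1.0, -0.4, 0.6]
opening: 0.628
```

{"name": "arm_command", "arguments": {
  "series": [
    [[0,0,0],0],
    [[0,0,0],0]
  ]
}}

```text
time: 22.33
eef_pos: [0.445, 0.3493, 0.1471]
eef_rot: [-3.14, -0.001, -3.029]
contact_force: [-0.4, 0.1, -0.6]
opening: 0.624
```

```bash
python3 - <<'E'
from h import *
import pickle
f=viewer.grab_frame("wrist");save("w17.png",f);pickle.dump(f,open("w17.pkl","wb"))
s=viewer.grab_frame("side")
np.set_printoptions(precision=4,suppress=True)
print("mug base edge",onz(s,(100+213/2,80+555/2),0),onz(s,(100+246/2,80+510/2),0))
E
python3 g.py .446 .3507 .15 190
```

```text
mug base edge [0.7048 0.3741 0.    ] [0.6837 0.3162 0.    ]
t 22.43 pos [0.4458 0.349  0.1479] yaw -173.62 j [ 0.55  0.16  0.01  1.43 -0.    0.43] F [-0.2  1.3  0.1] op 0.621
shift mm [-0.4  1.6 -2.1] rows>= 0.1
turn deg -3.6
```

View pics/w17.png

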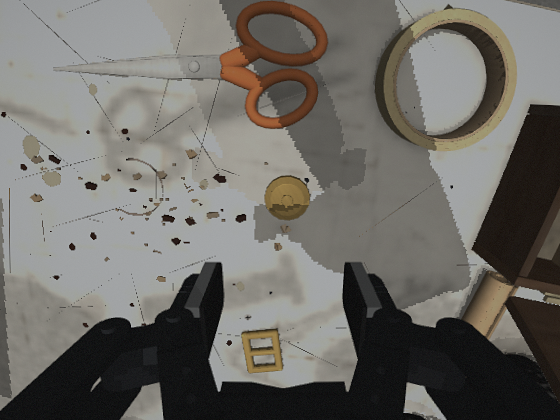

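```bash
python3 - <<'E'
from h import *
import pickle
np.set_printoptions(precision=4,suppress=True)
w=pickle.load(open("w17.pkl","rb"))
c=onz(w,(287,197),.008);print(c,onz(w,(263,351),.006))
E
python3 g.py .4462 .351 .0205
```

```text
[0.4438 0.3523 0.008 ] [0.5923 0.3478 0.006 ]
t 22.43 pos [0.4458 0.349  0.1479] yaw -173.62 j [ 0.55  0.16  0.01  1.43 -0.    0.43] F [-0.2  1.3  0.1] op 0.621
shift mm [ -0.6   1.9 127.4] rows>= 3.1
```

Target about (0.445, 0.3513).

{"name": "arm_command", "arguments": {
  "series": [
    [[0.0005,0.002,0.03],-2],
    [[0.0005,0.002,0.06],-2],
    [[0.0005,0.002,0.085],-2],
    [[0.0005,0.002,0.103],-2],
    [[0.0005,0.002,0.112],-2],
    [[0.0005,0.002,0.118],-2],
    [[0.0005,0.002,0.122],-2],
    [[0.0005,0.002,0.125],-2],
    [[0.0005,0.002,0.1275],-2],
    [[0.0005,0.002,0.1275],-2],
    [[0.0005,0.002,0.1275],-2]
  ]
}}

```text
time: 23.35
eef_pos: [0.445, 0.3524, 0.0212]
eef_rot: [3.141, 0.001, -2.993]
contact_force: [-0.1, -0.2, -0.8]
opening: 0.622
```

{"name": "arm_command", "arguments": {
  "series": [
    [[0,0,0],0],
    [[0,0,0],0],
    [[0,0,0],0],
    [[0,0,0],0],
    [[0,0,0],0],
    [[0,0,0],0]
  ],
  "jaw": -1
}}

```text
time: 23.85
eef_pos: [0.445, 0.3525, 0.0216]
eef_rot: [3.141, 0.002, -2.993]
contact_force: [-1.1, -0.9, 5.8]
opening: 0.361
```

{"name": "arm_command", "arguments": {
  "series": [
    [[0,0,-0.01],0],
    [[0,0,-0.03],0],
    [[0,0,-0.06],0],
    [[0,0,-0.1],0],
    [[0,0,-0.14],0],
    [[0,0,-0.18],0],
    [[0,0,-0.2],0],
    [[0,0,-0.2],0]
  ]
}}

```text
time: 24.52
eef_pos: [0.447, 0.3537, 0.2281]
eef_rot: [3.137, 0.012, -2.993]
contact_force: [0.8, -0.1, 0.8]
opening: 0.367
```

```bash
python3 - <<'E'
from h import *
import pickle
f=viewer.grab_frame("wrist");save("w18.png",f)
E
python3 g.py .5326 -.0095 .18 172.6
```

```text
t 24.57 pos [0.4461 0.3531 0.2246] yaw -171.51 j [0.55 0.15 0.16 1.57 0.   0.4 ] F [ 0.3  0.7 -0. ] op 0.36
shift mm [ -32.  -371.4   44.6] rows>= 9.0
turn deg 15.9
```

View pics/w18.png

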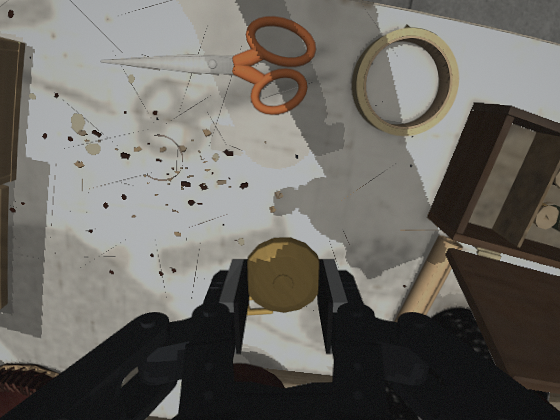

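{"name": "arm_command", "arguments": {
  "series": [
    [[-0.003,-0.03,0],2],
    [[-0.006,-0.067,0],4],
    [[-0.01,-0.105,0],6],
    [[-0.013,-0.143,0],8],
    [[-0.016,-0.181,0],10],
    [[-0.019,-0.219,0],12],
    [[-0.022,-0.257,0],14],
    [[-0.025,-0.295,0.0],16],
    [[-0.029,-0.333,0.0],16],
    [[-0.031,-0.36,0.01],16],
    [[-0.032,-0.371,0.025],16],
    [[-0.032,-0.371,0.035],16]
  ]
}}

```text
time: 25.57
eef_pos: [0.5298, -0.0128, 0.1819]
eef_rot: [-3.141, -0.004, 3.006]
contact_force: [0.1, 0.8, -1.3]
opening: 0.37
```

{"name": "arm_command", "arguments": {
  "series": [
    [[0,0,0.01],0],
    [[0,0,0.015],0],
    [[0,0,0.015],0],
    [[0,0,0.015],0]
  ]
}}

```text
time: 25.9
eef_pos: [0.5302, -0.0088, 0.1699]
eef_rot: [3.141, -0.001, 3.012]
contact_force: [0.8, -0.2, 0.2]
opening: 0.357
```

```bash
python3 g.py .5326 -.0095 .1535 172.6
```

```text
t 25.9 pos [ 0.5302 -0.0088  0.1699] yaw 172.6 j [-0.14  0.06 -0.05  1.46  0.   -0.01] F [ 0.8 -0.2  0.2] op 0.357
shift mm [-2.4 -0.4 16.4] rows>= 0.4
turn deg 0.0
```

{"name": "arm_command", "arguments": {
  "series": [
    [[0,0.0,0.005],0],
    [[0,0,0.01],0],
    [[0,0,0.014],0],
    [[0,0,0.0165],0],
    [[0,0,0.0165],0],
    [[0,0,0.0165],0]
  ]
}}

```text
time: 26.4
eef_pos: [0.5306, -0.0102, 0.1536]
eef_rot: [3.142, -0.0, 3.01]
contact_force: [0.9, 0.8, -0.8]
opening: 0.361
```

{"name": "arm_command", "arguments": {
  "series": [
    [[0,0,0],0],
    [[0,0,0],0],
    [[0,0,0],0],
    [[0,0,0],0]
  ],
  "jaw": 0.25
}}

```text
time: 26.73
eef_pos: [0.531, -0.0103, 0.1541]
eef_rot: [-3.142, 0.001, 3.01]
contact_force: [-0.4, -0.0, -0.1]
opening: 0.626
```

{"name": "arm_command", "arguments": {
  "series": [
    [[0,0,-0.01],0],
    [[0,0,-0.03],0],
    [[0,0,-0.055],0],
    [[0,0,-0.065],0],
    [[0,0,-0.065],0]
  ]
}}

```text
time: 27.15
eef_pos: [0.5329, -0.0105, 0.2231]
eef_rot: [-3.142, 0.008, 3.01]
contact_force: [0.2, 1.4, 0.0]
opening: 0.624
```

```bash
python3 - <<'E'
from h import *
f=viewer.grab_frame("side");save("s19.png",f,(100,80,400,380),2)
E
python3 g.py .593 .346 .16 193
```

```text
t 27.2 pos [ 0.5321 -0.0104  0.2209] yaw 172.48 j [-0.15  0.06  0.05  1.56 -0.   -0.01] F [ 0.3  0.6 -0.2] op 0.626
shift mm [-13.8 361.3  60.9] rows>= 8.8
turn deg -20.5
```

View pics/s19.png

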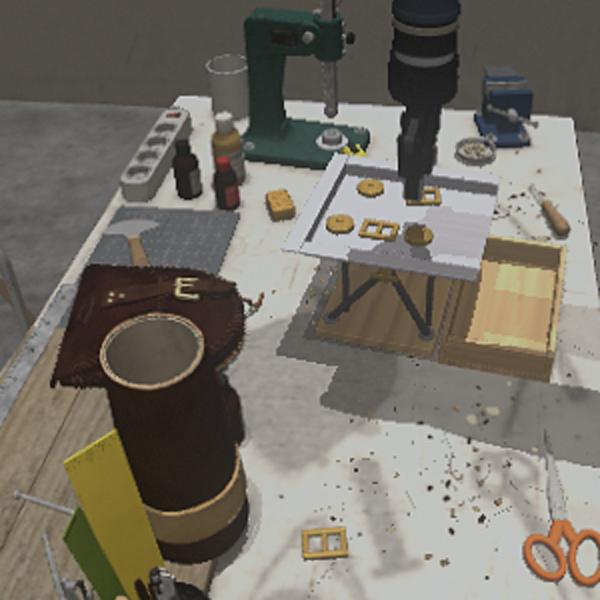

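{"name": "arm_command", "arguments": {
  "series": [
    [[0,0.03,0],-2],
    [[-0.002,0.067,0],-4],
    [[-0.004,0.105,0],-6],
    [[-0.006,0.143,0],-8],
    [[-0.008,0.181,0.0],-10],
    [[-0.009,0.219,0.0],-12],
    [[-0.01,0.257,0.01],-14],
    [[-0.01,0.295,0.02],-16],
    [[-0.01,0.33,0.035],-18],
    [[-0.01,0.352,0.05],-20],
    [[-0.01,0.361,0.06],-20],
    [[-0.01,0.361,0.06],-20]
  ]
}}

```text
time: 28.2
eef_pos: [0.5852, 0.3474, 0.1528]
eef_rot: [-3.14, -0.009, -2.921]
contact_force: [-0.2, -0.6, -0.8]
opening: 0.625
```

{"name": "arm_command", "arguments": {
  "series": [
    [[0,0,0],0],
    [[0,0,0],0]
  ]
}}

```text
time: 28.37
eef_pos: [0.5881, 0.3449, 0.1591]
eef_rot: [-3.141, -0.0, -2.925]
contact_force: [0.0, 0.1, -1.1]
opening: 0.627
```

```bash
python3 - <<'E'
from h import *
import pickle
f=viewer.grab_frame("wrist");save("w20.png",f);pickle.dump(f,open("w20.pkl","wb"))
E
python3 g.py .593 .346 .15 190
```

```text
t 28.42 pos [0.5886 0.3449 0.16  ] yaw -167.64 j [ 0.43  0.46  0.42  1.52 -0.    0.22] F [0.3 0.4 0.1] op 0.627
shift mm [-4.6  0.1 10. ] rows>= 0.3
turn deg 2.4
```

View pics/w20.png

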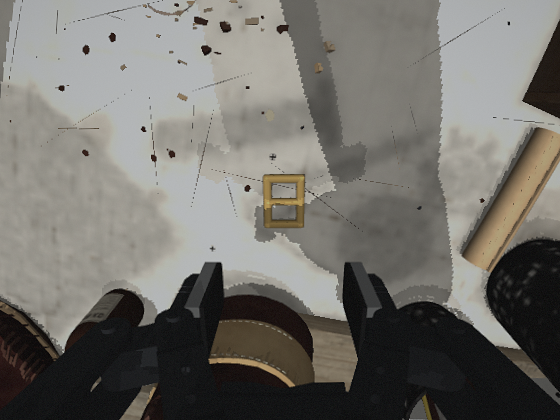

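```bash
python3 - <<'E'
from h import *
import pickle
np.set_printoptions(precision=4,suppress=True)
w=pickle.load(open("w20.pkl","rb"))
p=[onz(w,x,.006) for x in((264,175),(303,174),(303,227),(264,227))];d=p[0]+p[1]-p[2]-p[3];print(sum(p)/4,np.degrees(np.arctan2(d[1],d[0])),np.linalg.norm(d)/2)
print("mug front",onz(w,(262,296),0.0),"bottle base",onz(w,(118,291),0))
E
python3 g.py .594 .346 .0205
```

```text
[0.5948 0.3467 0.006 ] -167.5205192931167 0.04468153116846279
mug front [0.6891 0.3474 0.    ] bottle base [0.7144 0.2159 0.    ]
t 28.42 pos [0.5886 0.3449 0.16  ] yaw -167.64 j [ 0.43  0.46  0.42  1.52 -0.    0.22] F [0.3 0.4 0.1] op 0.627
shift mm [-5.500e+00 -1.000e-01  1.395e+02] rows>= 3.3
```

{"name": "arm_command", "arguments": {
  "series": [
    [[-0.002,0,0.03],0],
    [[-0.0045,0,0.06],0],
    [[-0.0045,0,0.088],0],
    [[-0.0045,0,0.108],0],
    [[-0.0045,0,0.12],0],
    [[-0.0045,0,0.129],0],
    [[-0.0045,0,0.134],0],
    [[-0.0045,0,0.137],0],
    [[-0.0045,0,0.1395],0],
    [[-0.0045,0,0.1395],0],
    [[-0.0045,0,0.1395],0]
  ]
}}

```text
time: 29.33
eef_pos: [0.5931, 0.3478, 0.0206]
eef_rot: [3.141, 0.002, -2.924]
contact_force: [-0.2, 0.8, 0.5]
opening: 0.627
```

{"name": "arm_command", "arguments": {
  "series": [
    [[0,0,0],0],
    [[0,0,0],0],
    [[0,0,0],0],
    [[0,0,0],0],
    [[0,0,0],0],
    [[0,0,0],0]
  ],
  "jaw": -1
}}

```text
time: 29.83
eef_pos: [0.5931, 0.3479, 0.0207]
eef_rot: [3.141, 0.002, -2.924]
contact_force: [-0.7, -0.4, 5.6]
opening: 0.364
```

{"name": "arm_command", "arguments": {
  "series": [
    [[0,0,-0.01],0],
    [[0,0,-0.03],0],
    [[0,0,-0.06],0],
    [[0,0,-0.1],0],
    [[0,0,-0.14],0],
    [[0,0,-0.18],0],
    [[0,0,-0.2],0],
    [[0,0,-0.2],0]
  ]
}}

```text
time: 30.5
eef_pos: [0.5947, 0.3484, 0.2276]
eef_rot: [3.139, 0.012, -2.924]
contact_force: [0.6, -0.0, 0.5]
opening: 0.368
```

```bash
python3 - <<'E'
from h import *
import pickle
f=viewer.grab_frame("wrist");save("w21.png",f)
E
python3 g.py .486 -.0034 .18 172.6
```

```text
t 30.55 pos [0.5938 0.3481 0.2239] yaw -167.51 j [ 0.43  0.49  0.58  1.65 -0.    0.21] F [-0.5  0.6 -1.4] op 0.367
shift mm [ 181.3 -319.8   43.9] rows>= 8.9
turn deg 19.9
```

View pics/w21.png

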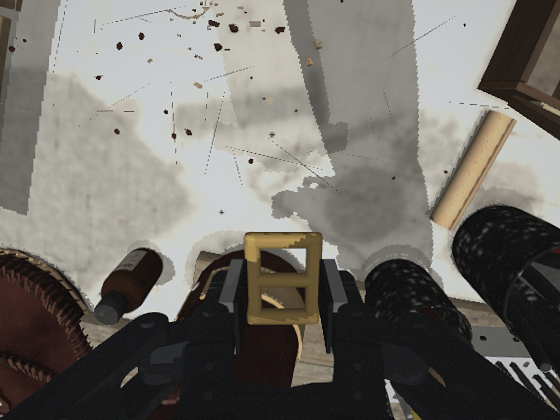

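{"name": "arm_command", "arguments": {
  "series": [
    [[0.018,-0.032,0],2],
    [[0.037,-0.065,0],4],
    [[0.055,-0.097,0],6],
    [[0.073,-0.129,0],8],
    [[0.091,-0.161,0],10],
    [[0.109,-0.193,0],12],
    [[0.128,-0.226,0],14],
    [[0.146,-0.258,0.0],16],
    [[0.164,-0.29,0.0],18],
    [[0.176,-0.312,0.01],20],
    [[0.181,-0.32,0.025],20],
    [[0.181,-0.32,0.035],20]
  ]
}}

```text
time: 31.55
eef_pos: [0.4825, -0.0061, 0.181]
eef_rot: [-3.141, -0.005, 3.007]
contact_force: [-0.3, 0.3, -1.7]
opening: 0.368
```

{"name": "arm_command", "arguments": {
  "series": [
    [[0,0,0.01],0],
    [[0,0,0.015],0],
    [[0,0,0.015],0],
    [[0,0,0.015],0]
  ]
}}

```text
time: 31.88
eef_pos: [0.4846, -0.0031, 0.1687]
eef_rot: [3.141, -0.001, 3.012]
contact_force: [0.1, 0.5, 0.1]
opening: 0.365
```

```bash
python3 g.py .486 -.0034 .1525 172.6
```

```text
t 31.88 pos [ 0.4846 -0.0031  0.1687] yaw 172.59 j [-0.15 -0.06 -0.17  1.46  0.   -0.02] F [0.1 0.5 0.1] op 0.365
shift mm [-1.4 -0.1 16.2] rows>= 0.4
turn deg -0.0
```

{"name": "arm_command", "arguments": {
  "series": [
    [[-0.001,0.0,0.005],0],
    [[-0.001,0,0.01],0],
    [[-0.001,0,0.014],0],
    [[-0.001,0,0.0165],0],
    [[-0.001,0,0.0165],0],
    [[-0.001,0,0.0165],0]
  ]
}}

```text
time: 32.38
eef_pos: [0.4856, -0.0043, 0.1526]
eef_rot: [3.142, -0.0, 3.01]
contact_force: [-0.3, -0.0, -0.4]
opening: 0.365
```

{"name": "arm_command", "arguments": {
  "series": [
    [[0,0,0],0],
    [[0,0,0],0],
    [[0,0,0],0],
    [[0,0,0],0]
  ],
  "jaw": 0.25
}}

```text
time: 32.72
eef_pos: [0.486, -0.0044, 0.1532]
eef_rot: [-3.142, 0.001, 3.01]
contact_force: [0.2, -1.0, 1.0]
opening: 0.624
```

{"name": "arm_command", "arguments": {
  "series": [
    [[0,0,-0.01],0],
    [[0,0,-0.03],0],
    [[0,0,-0.055],0],
    [[0,0,-0.085],0],
    [[0,0,-0.1],0],
    [[-0.04,0,-0.12],0],
    [[-0.08,0.01,-0.12],0],
    [[-0.08,0.02,-0.12],0],
    [[-0.08,0.02,-0.12],0]
  ]
}}

```text
time: 33.47
eef_pos: [0.5694, 0.006, 0.271]
eef_rot: [3.141, -0.003, 3.012]
contact_force: [-1.6, -0.5, 0.6]
opening: 0.624
```

```bash
python3 - <<'E'
from h import *
import pickle
f=viewer.grab_frame("side");save("s22.png",f,(100,80,400,380),2)
f=viewer.grab_frame("wrist");save("w22.png",f);pickle.dump(f,open("w22.pkl","wb"))
E
python3 g.py .55 -.1 .25
```

```text
t 33.57 pos [0.5675 0.0052 0.273 ] yaw 172.53 j [-0.11  0.17  0.28  1.68 -0.    0.02] F [-0.5 -0.4 -0. ] op 0.625
shift mm [   3.7 -106.6   23. ] rows>= 2.6
```

View pics/s22.png

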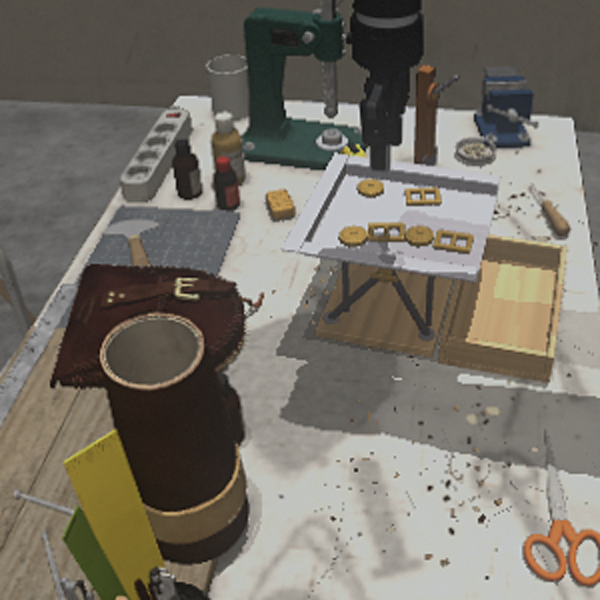

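View pics/w22.png

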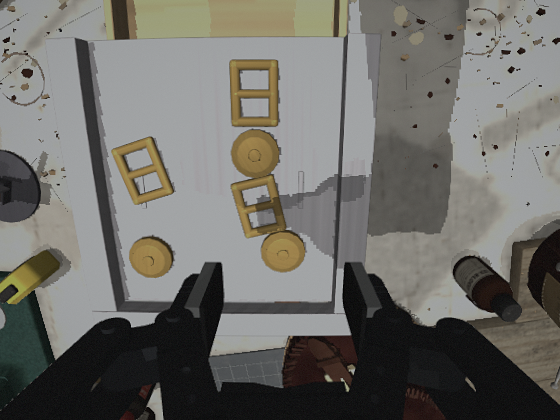

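```bash
python3 - <<'E'
from h import *
import pickle
f=viewer.grab_frame("top");save("t23.png",f,(90,120,345,310),3.1);pickle.dump(f,open("t23.pkl","wb"))
E
python3 g.py .4776 .0712 .19 172.6
```

```text
t 33.62 pos [0.5671 0.005  0.2736] yaw 172.5 j [-0.11  0.17  0.27  1.68 -0.    0.02] F [-0.5  0.8 -0. ] op 0.628
shift mm [97.4 54.  83.6] rows>= 3.3
turn deg -0.1
```

View pics/t23.png

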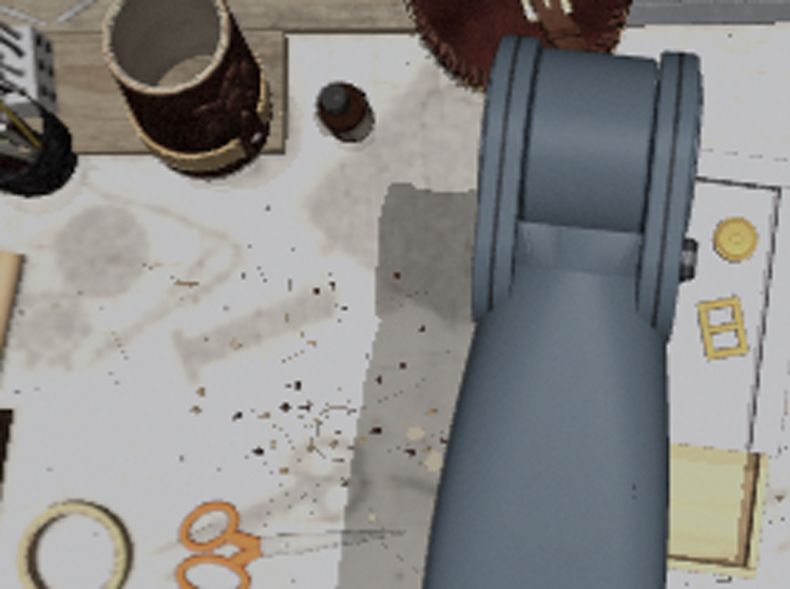

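The bench is clear: all six pieces are in the tray, and the bottle is upright at (342,110). Next is tipping.

{"name": "arm_command", "arguments": {
  "series": [
    [[0.025,0.014,0],0],
    [[0.055,0.03,0],0],
    [[0.08,0.045,0.02],0],
    [[0.097,0.054,0.04],0],
    [[0.097,0.054,0.06],0],
    [[0.097,0.054,0.075],0],
    [[0.097,0.054,0.08],0],
    [[0.097,0.054,0.08],0],
    [[0.097,0.054,0.08],0]
  ],
  "jaw": -1
}}

```text
time: 34.37
eef_pos: [0.4784, 0.0709, 0.194]
eef_rot: [3.141, 0.002, 3.01]
contact_force: [0.8, 0.3, -0.6]
opening: 0.003
```

```bash
python3 - <<'E'
from h import *
import pickle
f=viewer.grab_frame("side");save("s24.png",f,(200,100,420,280),3.6)
E
python3 g.py .4776 .0712 .169 172.6
```

```text
t 34.42 pos [0.479  0.0709 0.1945] yaw 172.46 j [ 0.01 -0.07 -0.13  1.51 -0.    0.14] F [ 0.8 -0.5  0.4] op -0.003
shift mm [ 1.4  0.1 25.5] rows>= 0.6
turn deg -0.1
```

View pics/s24.png

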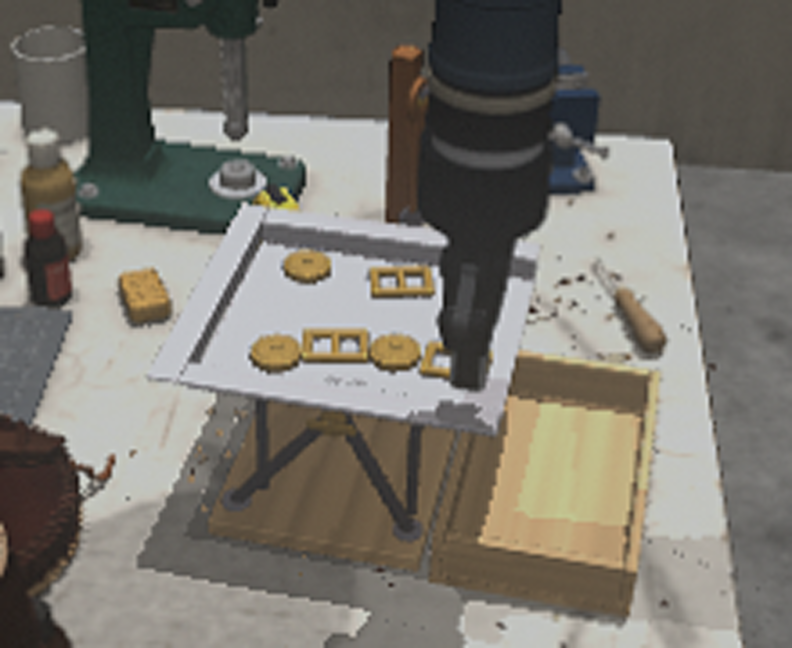

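{"name": "arm_command", "arguments": {
  "series": [
    [[0.001,0,0.01],0],
    [[0.001,0,0.018],0],
    [[0.001,0,0.024],0],
    [[0.001,0,0.028],0],
    [[0.001,0,0.032],0],
    [[0.001,0,0.036],0],
    [[0.001,0,0.04],0],
    [[0.001,0,0.043],0],
    [[0.001,0,0.046],0],
    [[0.001,0,0.048],0],
    [[0.001,0,0.05],0],
    [[0.001,0,0.052],0]
  ]
}}

```text
time: 35.42
eef_pos: [0.4755, 0.0718, 0.1406]
eef_rot: [3.141, -0.005, 3.011]
contact_force: [-6.8, 0.6, 5.4]
opening: 0.005
```

{"name": "arm_command", "arguments": {
  "series": [
    [[0,0,0.002],0],
    [[0,0,0.004],0],
    [[0,0,0.006],0],
    [[0,0,0.008],0],
    [[0,0,0.01],0],
    [[0,0,0.012],0],
    [[0,0,0.014],0],
    [[0,0,0.016],0],
    [[0,0,0.018],0],
    [[0,0,0.02],0],
    [[0,0,0.022],0],
    [[0,0,0.024],0]
  ]
}}

```text
time: 36.42
eef_pos: [0.4769, 0.0716, 0.1164]
eef_rot: [3.141, -0.002, 3.011]
contact_force: [-4.8, 0.4, 3.6]
opening: -0.002
```

```bash
python3 - <<'E'
from h import *
import pickle
f=viewer.grab_frame("side");save("s25.png",f,(200,100,420,280),3.6)
E
python3 g.py .4776 .0712 .107 172.6
```

```text
t 36.47 pos [0.4769 0.0716 0.116 ] yaw 172.49 j [ 0.01 -0.05 -0.26  1.36  0.    0.14] F [-4.6  0.9  2.6] op 0.001
shift mm [-0.7 -0.3  9. ] rows>= 0.2
turn deg -0.1
```

View pics/s25.png

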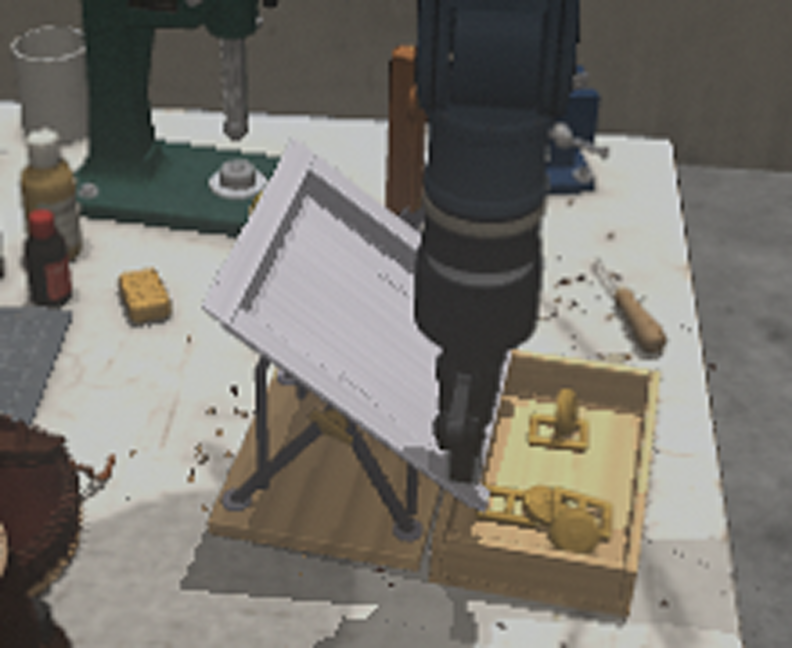

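{"name": "arm_command", "arguments": {
  "series": [
    [[0,0,0.002],0],
    [[0,0,0.004],0],
    [[0,0,0.006],0],
    [[0,0,0.007],0],
    [[0,0,0.007],0],
    [[0,0,0.007],0],
    [[0,0,0.007],0]
  ]
}}

```text
time: 37.05
eef_pos: [0.4776, 0.0715, 0.1133]
eef_rot: [3.141, 0.001, 3.011]
contact_force: [-10.9, 0.9, 18.4]
opening: 0.003
```

{"name": "arm_command", "arguments": {
  "series": [
    [[0,0,-0.02],0],
    [[0,0,-0.06],0],
    [[0,0,-0.1],0],
    [[0,0,-0.14],0],
    [[-0.03,0,-0.17],0],
    [[-0.06,0,-0.18],0],
    [[-0.09,0,-0.18],0],
    [[-0.1,0,-0.18],0],
    [[-0.1,0,-0.18],0],
    [[-0.1,0,-0.18],0]
  ]
}}

```text
time: 37.88
eef_pos: [0.5778, 0.0579, 0.289]
eef_rot: [-3.141, 0.0, 3.01]
contact_force: [-0.3, 0.7, -1.4]
opening: -0.002
```

```bash
python3 - <<'E'
from h import *
import pickle
f=viewer.grab_frame("side");save("s26.png",f,(200,100,420,280),3.6)
f=viewer.grab_frame("wrist");save("w26.png",f)
E
python3 g.py .6562 .0461 .23 172.6
```

```text
t 37.98 pos [0.5766 0.0583 0.2897] yaw 172.48 j [-0.01  0.21  0.35  1.72 -0.    0.12] F [ 0.3 -0.3 -0.5] op 0.001
shift mm [-80.5  -1.7  59.7] rows>= 2.4
turn deg -0.1
```

View pics/s26.png

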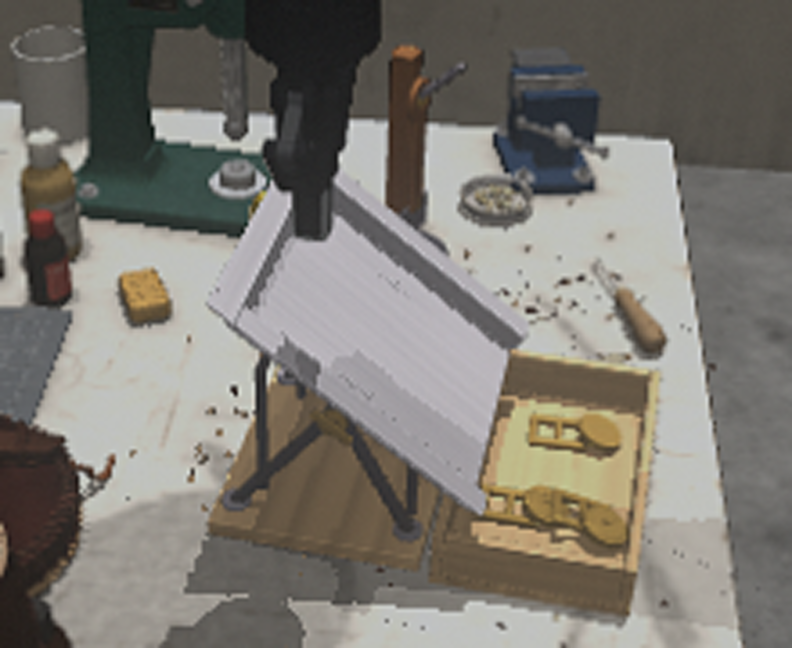

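View pics/w26.png

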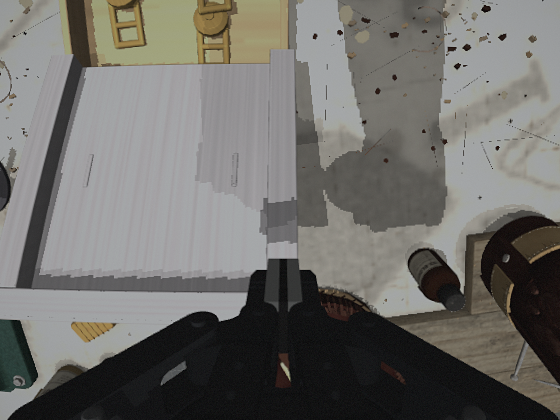

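```bash
python3 g.py .6362 .0506 .25 172.6
```

```text
t 37.98 pos [0.5766 0.0583 0.2897] yaw 172.48 j [-0.01  0.21  0.35  1.72 -0.    0.12] F [ 0.3 -0.3 -0.5] op 0.001
shift mm [-60.1   0.2  39.7] rows>= 1.7
turn deg -0.1
```

{"name": "arm_command", "arguments": {
  "series": [
    [[-0.03,0,0],0],
    [[-0.06,0,0],0],
    [[-0.06,0,0.015],0],
    [[-0.06,0,0.03],0],
    [[-0.06,0,0.04],0],
    [[-0.06,0,0.05],0],
    [[-0.06,0,0.06],0],
    [[-0.06,0,0.067],0],
    [[-0.06,0,0.074],0],
    [[-0.06,0,0.08],0],
    [[-0.06,0,0.086],0],
    [[-0.06,0,0.092],0]
  ]
}}

```text
time: 38.98
eef_pos: [0.6373, 0.0505, 0.2006]
eef_rot: [3.141, 0.006, 3.011]
contact_force: [0.7, 0.2, 6.6]
opening: 0.002
```

{"name": "arm_command", "arguments": {
  "series": [
    [[0,0,0.005],0],
    [[0,0,0.01],0],
    [[0,0,0.015],0],
    [[0,0,0.02],0],
    [[0,0,0.024],0],
    [[0,0,0.027],0],
    [[0,0,0.027],0],
    [[0,0,0.027],0]
  ]
}}

```text
time: 39.65
eef_pos: [0.6377, 0.0505, 0.1733]
eef_rot: [3.141, 0.006, 3.011]
contact_force: [1.6, -0.6, 5.7]
opening: -0.003
```

```bash
python3 - <<'E'
from h import *
import pickle
f=viewer.grab_frame("side");save("s27.png",f,(200,100,420,280),3.6)
E
python3 g.py .6362 .0506 .168 172.6
```

```text
t 39.7 pos [0.6377 0.0505 0.1733] yaw 172.49 j [-0.03  0.34  0.28  1.51 -0.    0.11] F [ 3.  -0.5  4.9] op 0.002
shift mm [ 1.5 -0.1  5.3] rows>= 0.1
turn deg -0.1
```

View pics/s27.png

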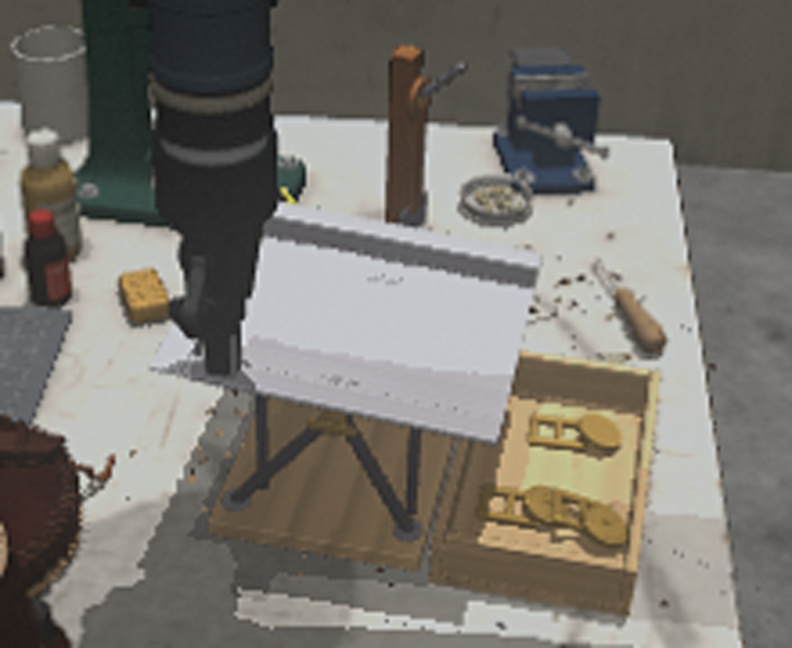

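Nearly level; the last few millimetres, watching the force for the stop.

{"name": "arm_command", "arguments": {
  "series": [
    [[0,0,0.002],0],
    [[0,0,0.004],0],
    [[0,0,0.006],0],
    [[0,0,0.006],0],
    [[0,0,0.006],0]
  ]
}}

```text
time: 40.12
eef_pos: [0.6383, 0.0504, 0.1681]
eef_rot: [3.141, 0.008, 3.01]
contact_force: [3.4, -0.5, 7.3]
opening: -0.002
```

{"name": "arm_command", "arguments": {
  "series": [
    [[0,0,0.001],0],
    [[0,0,0.002],0],
    [[0,0,0.003],0],
    [[0,0,0.003],0],
    [[0,0,0.003],0]
  ]
}}

```text
time: 40.53
eef_pos: [0.6384, 0.0503, 0.168]
eef_rot: [3.141, 0.01, 3.011]
contact_force: [0.0, -1.0, 14.9]
opening: 0.0
```

{"name": "arm_command", "arguments": {
  "series": [
    [[0,0,-0.02],0],
    [[0,0,-0.06],0],
    [[0,0,-0.1],0],
    [[0,0,-0.14],0],
    [[0.02,-0.03,-0.15],0],
    [[0.05,-0.06,-0.15],0],
    [[0.08,-0.06,-0.15],0],
    [[0.11,-0.06,-0.15],0],
    [[0.14,-0.06,-0.15],0],
    [[0.15,-0.06,-0.15],0],
    [[0.15,-0.06,-0.15],0],
    [[0.15,-0.06,-0.15],0]
  ]
}}

```text
time: 41.53
eef_pos: [0.4791, 0.0108, 0.3118]
eef_rot: [-3.142, 0.0, 3.011]
contact_force: [0.3, 0.1, 0.8]
opening: 0.001
```

```bash
python3 - <<'E'
from h import *
import pickle
f=viewer.grab_frame("side");save("s28.png",f,(200,100,420,280),3.6);pickle.dump(f,open("s28.pkl","wb"))
f=viewer.grab_frame("wrist");save("w28.png",f)
E
```

```text
(no output)
```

View pics/s28.png

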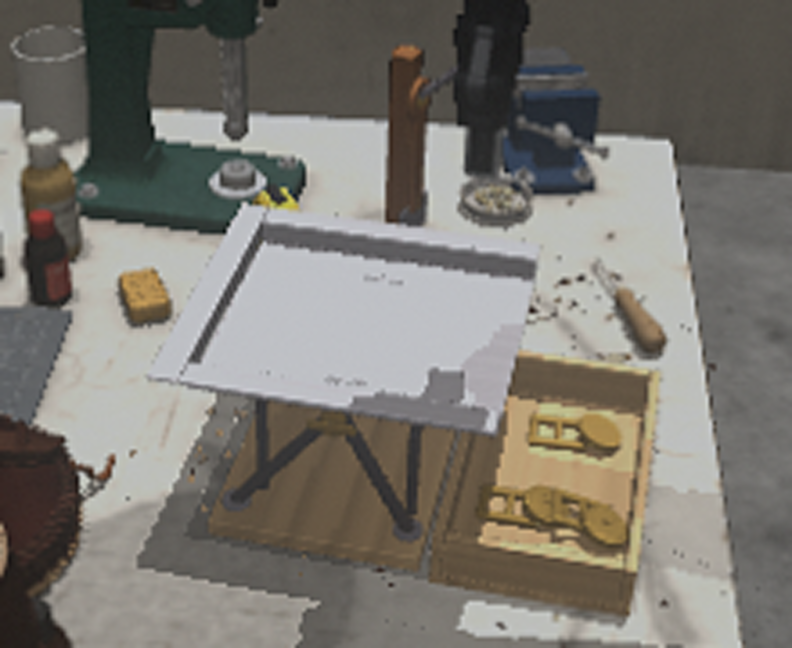

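View pics/w28.png

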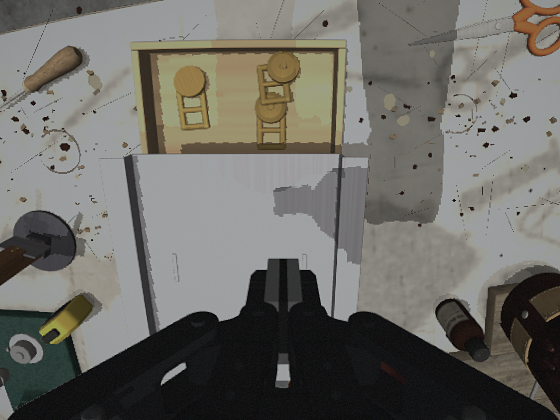

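The box shows three conchos at (190,80), (270,108) and (284,67), each with a slide beside or under it, which makes six. The tray is empty and level, with its corners at the same pixels as before tipping. The bottle stands at (462,330), and the scraper eye is on the peg root.

```bash
python3 - <<'E'
from h import *
f=viewer.grab_frame("side");save("s29.png",f,(295,90,360,180),6)
print(manip.read_state()["time"])
E
```

```text
41.6833
```

View pics/s29.png

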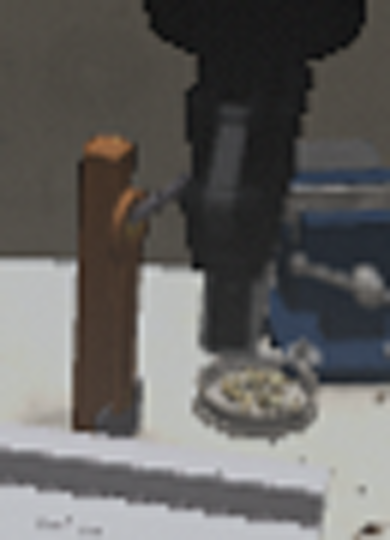

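The eye (125,220) is around the peg, and the handle hangs along the post with the blade at the bottom (115,410).

```bash
python3 -c "
from plant import manip
print(manip.job_done())"
```

```text
the job is handed in; nothing more can be done
None
```

The job is done and handed in at about 42 s of the 210 s allowed.

**What I did:**
- I hung the scraper on the peg by its hole.
- I moved the four loose pieces that were there (two conchos, two slides) from the bench into the tray with the two already in it.
- I pushed the left front rim down to the stop, so all six pieces slid into the box, then pushed the left rear rim down until the tray was back on its level stop.

**Last checks, from the side and wrist cameras:**
- The tray is empty, and its corners are at the same pixels as before tipping.
- The box holds three conchos and three slides, some resting on each other.
- The scraper hangs along the post front with its eye on the peg, and the dye bottle is standing.
- The highest wrist force I read was about 20 N.

**One thing out of place:** two pieces already set in the tray shifted a little before tipping. All six were still in the tray when I tipped it, and no check failed.

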